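Take the paint test kit apart and put each piece in its place

ROBOT

A 7-joint arm with a two-finger parallel gripper is mounted at the origin on a cart in front of the work surface, level with it; the furniture and walls round the work are solid. World frame = base frame: x ahead of the robot, y to its left, z up, the work surface at z = 0. Lengths are in m, angles in degrees, forces in N, time in s.
With the tool pointing down it reaches from about 0.4 to 0.85 m from the base axis. Payload 4.5 kg.
Tool frame: the origin (TCP) lies at the very end of the fingers, on their centre line; the grasp point (between the pads) lies 19 mm behind it; z points along the fingers, y is the line along which they close (so a half turn about z gives the same grasp; the last joint's range is limited). The gripper opens to 88 mm and grips with 3 to 60 N. Pads are 18 mm wide; open, the fingers measure 123 mm over their backs; the gripper's body (75 mm by 187 mm) begins 45 mm behind the grasp point.
Start: joints at [-68.022, 39.483, -11.15, 89.685, 9.013, 51.709, -12.324], TCP at [0.214, 0.587, 0.239] pointing down, gripper open.
Joint ranges: [-172.22, 172.22], [-26.19, 119.32], [-84.43, 86.54], [7.71, 146.69], [-57.33, 237.33], [2.42, 119.75], [-152.13, 152.13]. Speed limits (degrees/s): [147.25, 147.25, 180, 180, 180, 180, 180].

INTERFACE

Orientations are given as [roll, pitch, yaw] about the fixed x, y, z axes, in that order (R = Rz(yaw) Ry(pitch) Rx(roll)).
In Python, from workcell import arm, snapshot gives the robot as it stands.
- The arm moves only by the shell command python3 -m pendant 'ROWS' [OPENING] [FORCE]. ROWS is JSON, a list that holds one entry, the list of rows, each a list of 4 numbers: the shift along the tool's x, y, z each as a share of 0.03 m, from -1 to 1, then the turn about the tool's z as a share of 6 degrees, from -1 to 1. In form: [[[tx, ty, tz, turn], ...]]. A call has 1 to 20 rows; each row shifts and turns the commanded pose from where the row before left it, along the tool's axes as they then stand; what a row does not reach is not made up. A row lasts 1/12 s, in which the tool goes at most 41.7 mm and 7.16 degrees, less where a joint would pass 70% of its speed; a pose out of reach is approached as far as the arm can. A call with a number of a shift or a turn outside -1 to 1 is refused whole. A call with a gripper value outside its range is refused whole. OPENING is the opening, from 0 (shut) to 1 (fully open), set as the call begins (- or left out, the last holds). The fingers move at their own pace and stop on an object; FORCE is the grip in N (left out, the last holds). Time passes only in rows, so rows that do not move let the fingers close. It gives the time, the measured TCP pose, the force, the opening and the grip force at its end, in the units of the state.
- arm.sense(): the state, without advancing time (a new reading comes with each control period).
- snapshot(name): name is "scene" or "top" or "wrist"; returns a dict with "frame" (400x640x3 uint8, red, green, blue), "range_z" (400x640 float32, m along the optical axis (not along the pixel's ray), 0 where there is no reading), "vertical_fov" (degrees; the focal length in pixels is half the picture's height over the tangent of half this angle, whatever the lens; pixels are square), "cx", "cy" (the principal point, pixels), "k1" (the pictures are not rectified: a ray, as slopes to the right and down, at radius r is drawn at 1 + k1 r^2 times it, then the intrinsics apply), "R" (3x3) and "t" (3): a world point X has camera coordinates R X + t. Camera axes: x right, y down, z forward; pixel columns grow to the right and rows downward; lengths in m; the calibration is good to about 2 mm. A picture is of the moment at which its call begins.
- arm.hand_in(): hands the job in; it is judged then, once.
The state is a dict: "clock": time; "qpos": joint angles; "qd": joint speeds; "tau": joint torques, N m; "tool_pos": TCP position; "eef_rot": TCP orientation; "ft_force": force on the tool from outside, world axes, zero at the start; "ft_torque": the same for the moment, N m; "gripper_width": finger opening in m; "grip_force": force on a finger pad.
Only numpy, scipy, OpenCV 4.12 (cv2) and the standard library are available. Lean on these libraries where they do the work, as an engineer would, in place of code of your own. Each camera call takes 0.05 s, during which the arm holds its last target. There are 200 camera calls.

TASK

The paint test kit has been piled up on its steel gauge block. Take the pile apart from the top down, one thing at a time, and put each thing centred in its own place: the amber jar on the round cork coaster, the blue-capped vial in the small white dish with the blue middle, the film applicator lying flat in the short wooden tray and the steel gauge block lying flat in the long aluminium tray, each of these two lengthwise between the tray's raised ends. Keep the jar and the vial upright all the time, and leave the glass flask and the metal flow cup where they stand.

Things in the scene. Friction and masses are not known exactly. Their poses are not given: they have to be found in the camera images.
- jar: Small amber-brown glass jar with a brown screw cap, 49 mm diameter, 76 mm high (upper 18 mm is the cap, 47 mm diameter), 0.11 kg. Starts standing on top of the film applicator. Origin: centre of the underside; z up along its axis.
- vial: Cream-coloured sample vial with a blue cap, 25 mm diameter, 67 mm high, 0.022 kg. Starts standing on the gauge block's bare end, about 60 mm from the block's middle along its +y. Origin: centre of the underside; z up along its axis.
- applicator: Steel film applicator: a flat rectangular frame, 50 mm (its x) by 84 mm (its y), 22 mm high, with an open window of 30 by 60 mm in the middle, 0.3 kg. It can be gripped across its 50 mm width. Starts on the gauge block, about 36 mm from the block's middle along the block's -y, long sides parallel to the block's, with the jar on it. Origin: centre of the underside.
- gauge: Flat steel grind gauge block, 60 mm (its x) by 170 mm (its y), 12.5 mm thick, about 0.9 kg, lying on the worktop at the bottom of the pile. Can be gripped across its 60 mm width. Origin: centre of the underside.
- jar_coaster: Place of the jar, fixed: round cork coaster of 86 mm diameter, floor 4 mm above the worktop, low rim 8 mm high and 5 mm thick round it. Origin: centre of its underside.
- vial_dish: Place of the vial, fixed: small round white dish of 62 mm diameter with a blue middle, floor 4 mm above the worktop, low rim 8 mm high and 5 mm thick. Origin: centre of its underside.
- applicator_tray: Place of the film applicator, fixed: short wooden tray, 78 mm (its x) by 122 mm (its y), floor 4 mm above the worktop, an 8 mm wide raised strip 10 mm high along each end in y (106 mm between them), open at the long sides. Origin: centre of its underside.
- gauge_tray: Place of the gauge block, fixed: long aluminium tray with a grey pad, 82 mm (its x) by 208 mm (its y), floor 4 mm above the worktop, an 8 mm wide raised strip 10 mm high along each end in y (192 mm between them), open at the long sides. Origin: centre of its underside.
- flask: Bystander: glass flask with a ball stopper and a red-edged label, 72 mm diameter, 116 mm high, standing behind the pile. Origin: centre of the underside.
- flow_cup: Bystander: pale metal flow cup standing on its rim, cone upward, 72 mm diameter, 67 mm high, behind the pile. Origin: centre of the underside.
Things that resemble listed ones, but are neither listed nor needed, are in the scene too. Leave any turquoise or yellow look-alike of the jar alone.

How it is judged:
By the outcome, as a careful person would: the job done as asked, in the order asked, and still so for the second after the job is handed in, with the robot touching nothing.
It also fails if it takes over 136 s, if anything falls off the work surface, if the arm or the gripper's body presses on something with over 40 N, if the wrist force passes 120 N, or if a joint passes its speed limit or range.

## Working session

There is one attempt and no reset: what is moved stays moved. The work goes in short steps, Python scripts to look and compute and a shell command to move; the robot and the scene stay as the last step left them, time stands still between calls to the robot, and variables do not carry over. Pictures are saved under pics/ and viewed, at most 14 in all, crops included, and the job is handed in when it is done.

```bash
ls; mkdir -p pics; cat > h.py <<'E'
import numpy as np, cv2
from workcell import arm, snapshot
def snap(name, fn=None):
    s=snapshot(name)
    if fn: cv2.imwrite('pics/'+fn, s['frame'][:,:,::-1])
    return s
def cloud(s):
    H,W=s['range_z'].shape; f=H/2/np.tan(np.radians(s['vertical_fov'])/2)
    K=np.array([[f,0,s['cx']],[0,f,s['cy']],[0,0,1.]])
    u,v=np.meshgrid(np.arange(W),np.arange(H))
    p=np.stack([u,v],-1).reshape(-1,1,2).astype(np.float64)
    n=cv2.undistortPointsIter(p,K,np.array([s['k1'],0,0,0.]),None,None,(3,50,1e-10)).reshape(H,W,2) 
    z=s['range_z'].astype(float)
    c=np.dstack([n[...,0]*z,n[...,1]*z,z])
    X=(c-np.array(s['t']))@np.array(s['R'])
    X[z==0]=np.nan
    return X
E
python3 - <<'E'
from h import *
for n in('scene','top'):
    s=snap(n,n+'0.png'); print(n,s['vertical_fov'],s['k1'],-np.array(s['R']).T@s['t'])
    np.savez(n+'0.npz',X=cloud(s),F=s['frame'])
st=arm.sense(); print(st)
E
```

```text
pics
scene 57.08157063893743 -0.02105966505424973 [ 0.09663659 -0.640659    0.63467374]
top 53.064284644580205 -0.08904010590042268 [ 0.51726462 -0.09759655  1.02760663]
{'clock': 0.1, 'qpos': array([-68.02161228,  39.52836237, -11.14787066,  89.73801813,
         9.01422747,  51.71051561, -12.32413215]), 'qd': array([ 0.06737398, -0.10747245, -0.01405555, -0.15570874,  0.00299902,
        0.0109146 , -0.00891538]), 'tau': array([-2.20241753e-03, -5.28501356e+01, -1.27141569e+00, -1.53835022e+01,
       -5.26582729e-02,  1.90481609e-03,  4.84071211e-05]), 'tool_pos': array([0.21402112, 0.58661105, 0.23799577]), 'eef_rot': array([-1.79905524e+02,  6.57333492e-03,  1.59965734e+02]), 'ft_force': array([-0.2529045 , -1.11767099,  0.35026159]), 'ft_torque': array([-0.00914724, -0.00828476,  0.07052513]), 'grip_force': 0.0, 'gripper_width': 0.0883270687060744}
```

View pics/top0.png

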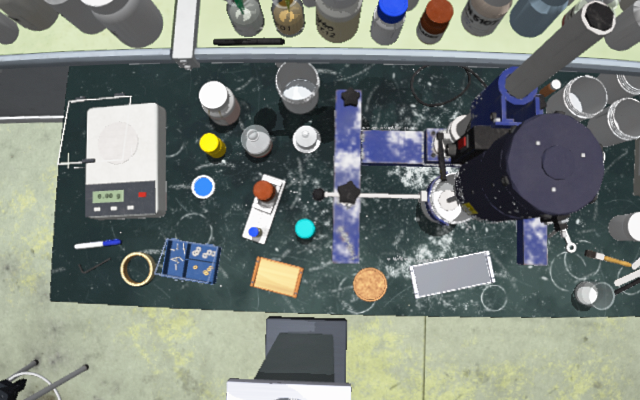

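View pics/scene0.png

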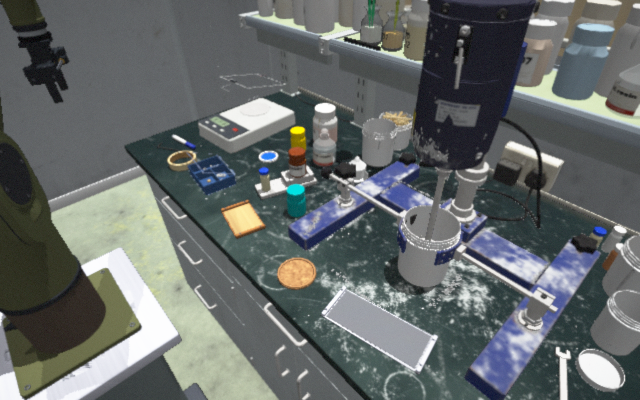

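The top view (up = +x, left = +y) shows:
- The pile near (263,208), with the jar cap at (263,190) and the vial at (254,232).
- The places: dish (203,187), wooden tray (277,277), coaster (370,284) and long tray (452,274).
- The look-alikes: turquoise at (305,229) and yellow at (212,146). The flask is at (256,140) and the flow cup at (306,138).

The scene view agrees with this.

```bash
cat > meas.py <<'E'
import numpy as np, cv2
def rect(P):
    (c,(w,h),a)=cv2.minAreaRect((P[:,:2]*1000).astype(np.float32)); 
    b=cv2.boxPoints((c,(w,h),a)); e=[b[1]-b[0],b[2]-b[1]]; l=max(e,key=np.linalg.norm)
    return np.round(c,1),round(min(w,h),1),round(max(w,h),1),'longaxis deg from x',round(np.degrees(np.arctan2(l[1],l[0]))%180,1)
def circ(P):
    c,r=cv2.minEnclosingCircle((P[:,:2]*1000).astype(np.float32)); return np.round(c,1),'d',round(2*r,1),'mean',np.round(P[:,:2].mean(0)*1000,1)
def sel(X,u0,v0,u1,v1,z0,z1):
    Q=X[v0:v1,u0:u1].reshape(-1,3); Q=Q[np.isfinite(Q).all(1)]; return Q[(Q[:,2]>z0)&(Q[:,2]<z1)]
E
python3 - <<'E'
from meas import *
D=np.load('top0.npz');X=D['X']
print('table z',[np.round(X[v,u],3) for u,v in((330,285),(180,220),(130,230),(600,270))])
for n,w in dict(jar=(248,175,280,205),vial=(244,222,266,242),turq=(292,216,320,242),yellow=(198,130,228,160),flask=(236,122,275,160),cup=(288,122,325,155)).items():
    Q=sel(X,*w,.03,.4); zt=np.percentile(Q[:,2],98); T=Q[Q[:,2]>zt-.006]; print(n,'ztop',round(zt,4),len(T),circ(T))
for n,w in dict(coaster=(348,262,392,306),dish=(188,173,218,201)).items():
    Q=sel(X,*w,.0025,.012); print(n,len(Q),circ(Q),np.median(Q[:,2]))
for n,w in dict(atray=(245,252,308,302),gtray=(404,245,500,305)).items():
    Q=sel(X,*w,.0025,.014); print(n,len(Q),rect(Q),np.median(Q[:,2]))
Q=sel(X,238,170,290,250,.009,.0155); print('gauge',rect(Q),len(Q))
Q=sel(X,238,170,290,250,.031,.0375); print('appl',rect(Q),len(Q))
# stand rods heights
for u,v in((350,192),(380,195),(410,196),(346,230),(346,150),(319,194),(346,255)): print(u,v,np.round(X[v,u],3))
E
python3 - <<'E'
import cv2
a=cv2.imread('pics/top0.png')[110:310,180:500]
cv2.imwrite('pics/top0c.png',cv2.resize(a,None,fx=2.5,fy=2.5,interpolation=cv2.INTER_CUBIC))
E
```

```text
table z [array([ 0.404, -0.101,  0.   ]), array([ 0.56 ,  0.296, -0.002]), array([0.53 , 0.432, 0.   ]), array([ 0.452, -0.809,  0.001])]
jar ztop 0.1101 302 (array([630.5,  60.4]), 'd', 47.1, 'mean', array([630.1,  60.2]))
vial ztop 0.081 80 (array([532.7,  86. ]), 'd', 24.6, 'mean', array([533.1,  85.7]))
turq ztop 0.0771 270 (array([543.9, -35.1]), 'd', 46.1, 'mean', array([543.8, -35. ]))
yellow ztop 0.0767 258 (array([751.3, 205.5]), 'd', 46.7, 'mean', array([750.7, 206.1]))
flask ztop 0.1129 66 (array([763.6,  92.6]), 'd', 22.3, 'mean', array([763.7,  92.7]))
cup ztop 0.0638 31 (array([777.2, -31.9]), 'd', 16.2, 'mean', array([777.4, -31.4]))
coaster 701 (array([ 407.3, -203.2]), 'd', 131.8, 'mean', array([ 408.9, -200.1])) 0.004354872912045715
dish 271 (array([645.7, 243.1]), 'd', 73.3, 'mean', array([648.7, 237.2])) 0.004607257609471893
atray 865 (array([420.5,  36.9]), 115.8, 148.9, 'longaxis deg from x', np.float32(79.2)) 0.0041879843967256815
gtray 1809 (array([ 436.9, -409.7]), 149.9, 244.4, 'longaxis deg from x', np.float32(91.0)) 0.004062367702912426
gauge (array([593.4,  73.1]), 60.4, 170.6, 'longaxis deg from x', np.float32(162.9)) 652
appl (array([597. ,  73.4]), 50.5, 150.8, 'longaxis deg from x', np.float32(161.1)) 214
350 192 [ 0.624 -0.14   0.151]
380 195 [ 0.624 -0.211  0.108]
410 196 [ 0.623 -0.281  0.106]
346 230 [ 0.543 -0.137  0.045]
346 150 [ 0.742 -0.133  0.045]
319 194 [ 0.622 -0.071  0.116]
346 255 [ 0.482 -0.138  0.043]
```

View pics/top0c.png

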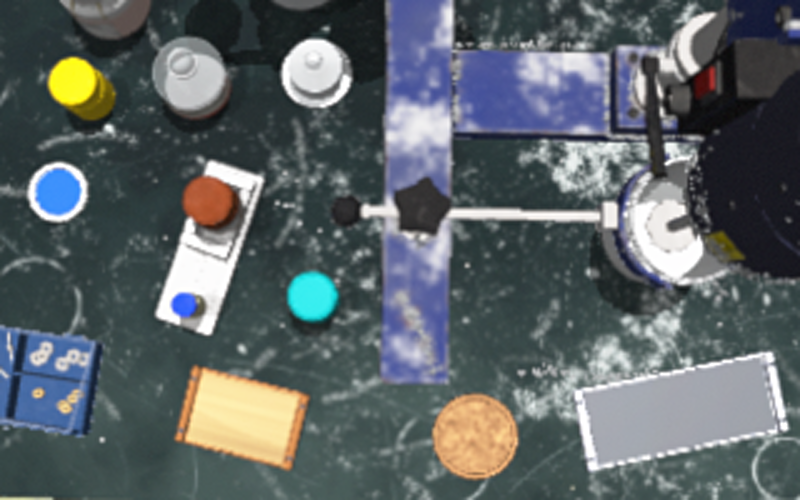

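The crop confirms the layout. The support rod and knob near y≈-0.07 are at z≈0.12 to 0.15. The depth masks for the places are noisy, so I'll refine them with colour, rim height and the known sizes.

```bash
python3 - <<'E'
from meas import *
D=np.load('top0.npz');X=D['X'];F=D['F']
hsv=cv2.cvtColor(F,cv2.COLOR_RGB2HSV); h,s,v=cv2.split(hsv)
print('hsv',[hsv[b,a] for a,b in((370,284),(277,277),(452,274),(203,187),(193,187),(330,285),(416,297))])
def big(m,w):
    M=np.zeros(m.shape,np.uint8); u0,v0,u1,v1=w; M[v0:v1,u0:u1]=m[v0:v1,u0:u1]
    M=cv2.morphologyEx(M,cv2.MORPH_OPEN,np.ones((3,3)))
    n,L,S,_=cv2.connectedComponentsWithStats(M,connectivity=4); k=1+np.argmax(S[1:,4]); return X[(L==k)&np.isfinite(X).all(2)]
warm=((h<25)&(s>70)&(v>80)).astype(np.uint8)
Q=big(warm,(340,255,400,312));print('coaster',len(Q),circ(Q))
Q=big(warm,(240,248,312,306));print('atray',len(Q),rect(Q),Q.mean(0))
blue=((h>95)&(h<125)&(s>100)&(v>100)).astype(np.uint8)
Q=big(blue,(185,170,222,205));print('dishblue',len(Q),circ(Q))
lum=((v>110)&(s<60)).astype(np.uint8)
Q=big(lum|blue,(185,170,222,205));print('dish',len(Q),circ(Q))
Q=big(lum,(400,240,505,308));print('gtray',len(Q),rect(Q),Q.mean(0))
# rectangle-model centre: mean of extents along its axis
for th in np.arange(70,110,1.) :pass
Q=sel(X,252,172,290,222,.030,.0375)
P=Q[np.hypot(Q[:,0]-.630,Q[:,1]-.060)>.027]; print('appl',rect(P),len(P))
E
```

```text
hsv [array([ 16, 116, 242], dtype=uint8), array([ 23,  86, 252], dtype=uint8), array([115,  16, 175], dtype=uint8), array([107, 194, 252], dtype=uint8), array([105,   8, 251], dtype=uint8), array([86, 46, 88], dtype=uint8), array([135,   2, 255], dtype=uint8)]
coaster 934 (array([ 408.1, -201.2]), 'd', 88.2, 'mean', array([ 408.6, -200.9]))
atray 1517 (array([421.1,  37.4]), 80.8, 126.2, 'longaxis deg from x', np.float32(77.6)) [0.42138478 0.03612467 0.00298584]
dishblue 252 (array([649.4, 237.6]), 'd', 48.0, 'mean', array([649.2, 237.8]))
dish 391 (array([649.3, 239.3]), 'd', 66.7, 'mean', array([648.8, 237.2]))
gtray 3708 (array([ 459.6, -408.2]), 145.7, 264.0, 'longaxis deg from x', np.float32(100.7)) [ 0.44796602 -0.39668449  0.00222268]
appl (array([628.9,  62.6]), 50.4, 83.6, 'longaxis deg from x', np.float32(160.9)) 217
```

```bash
cat > go.py <<'E'
# usage: go.py x y z yaw (mm, deg): shift from present commanded pose in present tool axes, units of rows
import sys; from workcell import arm; import numpy as np
from scipy.spatial.transform import Rotation as Ro
st=arm.sense(); x,y,z,w=map(float,sys.argv[1:5])
R=Ro.from_euler('xyz',st['eef_rot'],degrees=True).as_matrix()
d=R.T@(np.array([x,y,z])/1000-st['tool_pos'])/.03
print('shift units',np.round(d,2),'turn units',round(-(((w-st['eef_rot'][2])+180)%360-180)/6,3))
E
python3 go.py 630 60 200 161.5
python3 - <<'E'
from meas import *
D=np.load('top0.npz');X=D['X'];F=D['F']
h,s,v=cv2.split(cv2.cvtColor(F,cv2.COLOR_RGB2HSV))
m=((v>150)&(v<200)&(s<35)).astype(np.uint8); M=np.zeros_like(m); M[240:308,400:505]=m[240:308,400:505]
M=cv2.morphologyEx(M,cv2.MORPH_OPEN,np.ones((9,9)))
n,L,S,_=cv2.connectedComponentsWithStats(M); k=1+np.argmax(S[1:,4]); Q=X[L==k]; Q=Q[np.isfinite(Q).all(1)]
print('pad',S[k],rect(Q),Q.mean(0))
# strips by height
Q=sel(X,400,240,505,308,.0075,.014); print(len(Q)); 
for lo,hi in((-.34,-.28),(-.54,-.47)):
    P=Q[(Q[:,1]>lo)&(Q[:,1]<hi)]; print(len(P),np.median(P,0),rect(P))
P=X.reshape(-1,3);P=P[np.isfinite(P).all(1)]
for y0 in np.arange(-.7,.3,.1):
    q=P[(P[:,1]>y0)&(P[:,1]<y0+.1)&(P[:,0]>.3)&(P[:,0]<.85)]
    print(round(y0,1),[(round(x0,2),round(q[(q[:,0]>x0)&(q[:,0]<x0+.05),2].max(initial=-1),2)) for x0 in np.arange(.4,.85,.05)])
E
```

```text
shift units [-19.04 -11.74   1.29] turn units -0.256
pad [ 415  254   74   40 2099] (array([ 438.6, -409.9]), 76.0, 188.7, 'longaxis deg from x', np.float32(102.1)) [ 0.43853386 -0.40950344  0.00309655]
177
82 [ 0.41821154 -0.3120291   0.00915807] (array([ 419.1, -319.1]), 27.7, 83.4, 'longaxis deg from x', np.float32(8.2))
82 [ 0.46165627 -0.50583325  0.00926039] (array([ 458.7, -497.9]), 25.0, 78.4, 'longaxis deg from x', np.float32(11.9))
-0.7 [(np.float64(0.4), np.float64(0.01)), (np.float64(0.45), np.float64(0.05)), (np.float64(0.5), np.float64(0.05)), (np.float64(0.55), np.float64(0.05)), (np.float64(0.6), np.float64(-1.0)), (np.float64(0.65), np.float64(-1.0)), (np.float64(0.7), np.float64(-1.0)), (np.float64(0.75), np.float64(-1.0)), (np.float64(0.8), np.float64(0.35))]
-0.6 [(np.float64(0.4), np.float64(0.01)), (np.float64(0.45), np.float64(0.05)), (np.float64(0.5), np.float64(0.05)), (np.float64(0.55), np.float64(0.05)), (np.float64(0.6), np.float64(-1.0)), (np.float64(0.65), np.float64(-1.0)), (np.float64(0.7), np.float64(-1.0)), (np.float64(0.75), np.float64(-1.0)), (np.f
[... 2070 characters left out ...]
p.float64(0.35))]
0.1 [(np.float64(0.4), np.float64(0.08)), (np.float64(0.45), np.float64(0.06)), (np.float64(0.5), np.float64(0.04)), (np.float64(0.55), np.float64(0.01)), (np.float64(0.6), np.float64(0.0)), (np.float64(0.65), np.float64(0.01)), (np.float64(0.7), np.float64(0.08)), (np.float64(0.75), np.float64(0.11)), (np.float64(0.8), np.float64(0.34))]
0.2 [(np.float64(0.4), np.float64(0.08)), (np.float64(0.45), np.float64(0.04)), (np.float64(0.5), np.float64(0.04)), (np.float64(0.55), np.float64(0.01)), (np.float64(0.6), np.float64(0.01)), (np.float64(0.65), np.float64(0.01)), (np.float64(0.7), np.float64(0.08)), (np.float64(0.75), np.float64(0.08)), (np.float64(0.8), np.float64(0.35))]
```

```bash
python3 -m pendant '[[[-0.95,-0.59,0,0],[-0.95,-0.59,0,0],[-0.95,-0.59,0,0],[-0.95,-0.59,0,0],[-0.95,-0.59,0,0],[-0.95,-0.59,0,0],[-0.95,-0.59,0,0],[-0.95,-0.59,0,0],[-0.95,-0.59,0,0],[-0.95,-0.59,0,0],[-0.95,-0.59,0,0],[-0.95,-0.59,0,0],[-0.95,-0.59,0,0],[-0.95,-0.59,0,0],[-0.95,-0.59,0,0],[-0.95,-0.59,0,0],[-0.95,-0.59,0,0],[-0.95,-0.59,0,0],[-0.95,-0.59,0,0],[-0.95,-0.59,0,-0.25]]]' 1
python3 -m pendant '[[[0,0,0,0],[0,0,0,0],[0,0,0,0],[0,0,0,0]]]'
python3 go.py 630 60 68 161.5
python3 - <<'E'
from h import *; from meas import *
s=snap('wrist','w1.png'); X=cloud(s); P=X.reshape(-1,3); P=P[np.isfinite(P).all(1)]
for n,c,z in(('jar',(630,60),.1105),('vial',(533,86),.0795),('turq',(544,-35),.076)):
    q=P[(np.abs(P[:,2]-z)<.005)&(np.hypot(P[:,0]*1000-c[0],P[:,1]*1000-c[1])<35)]
    if len(q)>20: print(n,len(q),circ(q),np.median(q[:,2]))
print(arm.sense()['eef_rot'])
E
```

```text
clock: 1.77
tool_pos: [0.6288, 0.0577, 0.2383]
eef_rot: [-180.0, -0.1, 161.5]
ft_force: [-0.2, 1.2, 0.4]
gripper_width: 0.0878
grip_force: 0.0
clock: 2.1
tool_pos: [0.6274, 0.0612, 0.2386]
eef_rot: [180.0, -0.1, 161.6]
ft_force: [0.6, 1.0, 0.3]
gripper_width: 0.088
grip_force: 0.0
shift units [-0.1  -0.01  5.69] turn units 0.016
jar 1792 (array([631.4,  62.1]), 'd', 46.8, 'mean', array([630.5,  62.4])) 0.10947609501379318
vial 515 (array([533.8,  87.3]), 'd', 24.5, 'mean', array([534.2,  87.2])) 0.07952368272069964
turq 1627 (array([544.9, -36.1]), 'd', 47.5, 'mean', array([544.7, -34.7])) 0.07531616725964825
[ 1.79961467e+02 -7.01749714e-02  1.61619550e+02]
```

View pics/w1.png

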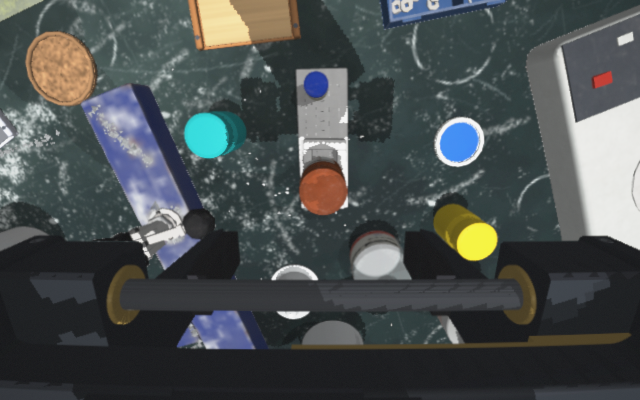

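The wrist picture shows the jar cap at (323,188), centred between the fingers, with the vial at (316,85) and the turquoise jar clear at (210,135). Positions agree with the top camera to 2 mm. Next I grip the jar.

```bash
python3 -m pendant '[[[-0.1,0,0.6,0],[0,0,0.6,0],[0,0,0.6,0],[0,0,0.6,0],[0,0,0.6,0],[0,0,0.6,0],[0,0,0.6,0],[0,0,0.6,0],[0,0,0.5,0],[0,0,0.3,0],[0,0,0,0],[0,0,0,0]]]'
python3 -m pendant '[[[0,0,0,0],[0,0,0,0],[0,0,0,0],[0,0,0,0],[0,0,0,0],[0,0,0,0],[0,0,0,0],[0,0,0,0],[0,0,0,0],[0,0,0,0]]]' 0.4 20
```

```text
clock: 3.15
tool_pos: [0.631, 0.0592, 0.0709]
eef_rot: [180.0, -0.0, 161.5]
ft_force: [-0.4, -0.2, -0.1]
gripper_width: 0.0883
grip_force: 0.0
clock: 3.98
tool_pos: [0.6315, 0.0585, 0.071]
eef_rot: [180.0, 0.0, 161.5]
ft_force: [-0.1, 0.3, 2.1]
gripper_width: 0.0471
grip_force: 20.0
```

```bash
python3 -m pendant '[[[0,0,-0.2,0],[0,0,-0.5,0],[0,0,-0.7,0],[0,0,-0.7,0],[0,0,-0.7,0],[0,0,-0.7,0],[0,0,-0.7,0],[0,0,-0.7,0],[0,0,-0.5,0],[0,0,-0.2,0],[0,0,0,0],[0,0,0,0]]]'
python3 go.py 408.5 -201 240 161.5
python3 -c "
from workcell import arm;s=arm.sense();print(s['qpos'].round(0),s['gripper_width'],s['ft_force'])"
```

```text
clock: 4.98
tool_pos: [0.6306, 0.0581, 0.2381]
eef_rot: [-180.0, -0.1, 161.5]
ft_force: [-0.7, 0.3, -1.5]
gripper_width: 0.0475
grip_force: 20.0
shift units [  4.27 -10.54  -0.05] turn units -0.007
[ -1.  41. -16.  88.  13.  53.  51.] 0.04752177510994691 [-0.7474682   0.3222371  -1.51820801]
```

```bash
python3 -m pendant '[[[0.1,-0.25,0,0],[0.2,-0.5,0,0],[0.25,-0.6,0,0],[0.25,-0.6,0,0],[0.25,-0.6,0,0],[0.25,-0.6,0,0],[0.25,-0.6,0,0],[0.25,-0.6,0,0],[0.25,-0.6,0,0],[0.25,-0.6,0,0],[0.25,-0.6,0,0],[0.25,-0.6,0,0],[0.25,-0.6,0,0],[0.25,-0.6,0,0],[0.25,-0.6,0,0],[0.25,-0.6,0,0],[0.25,-0.6,0,0],[0.22,-0.59,0,0],[0.0,-0.2,0,0],[0,0,0,0]]]'
python3 -m pendant '[[[0,0,0,0],[0,0,0,0],[0,0,0,0],[0,0,0,0]]]'
python3 go.py 408.5 -201 50 161.5
python3 - <<'E'
from h import *; from meas import *
s=snap('wrist','w2.png'); X=cloud(s); F=s['frame']
h,sa,v=cv2.split(cv2.cvtColor(F,cv2.COLOR_RGB2HSV))
m=((h<25)&(sa>70)&(v>80)&(np.hypot(X[...,0]-.4085,X[...,1]+.201)<.055)&(X[...,2]<.02))
Q=X[m]; print(len(Q),circ(Q),rect(Q))
q=X.reshape(-1,3); q=q[np.isfinite(q).all(1)]; t=arm.sense()['tool_pos']
q=q[(np.hypot(*(q[:,:2]-t[:2]).T)<.03)&(q[:,2]>.15)&(q[:,2]<t[2]+.06)]; print(t,np.percentile(q[:,2],[50,99])); 
zt=np.percentile(q[:,2],98); print(circ(q[np.abs(q[:,2]-zt)<.004]),zt)
E
```

```text
clock: 6.65
tool_pos: [0.4076, -0.2022, 0.238]
eef_rot: [-180.0, -0.1, 161.3]
ft_force: [-0.2, -0.7, -0.4]
gripper_width: 0.0474
grip_force: 20.0
clock: 6.98
tool_pos: [0.4099, -0.1998, 0.2387]
eef_rot: [180.0, 0.0, 161.6]
ft_force: [0.4, 1.0, -1.9]
gripper_width: 0.0472
grip_force: 20.0
shift units [ 0.03 -0.06  6.29] turn units 0.011
3004 (array([ 408.5, -201.8]), 'd', 87.3, 'mean', array([ 402.8, -199.3])) (array([ 402.7, -199.4]), 72.1, 85.7, 'longaxis deg from x', np.float32(72.0))
[ 0.40973536 -0.19996329  0.23864446] [0.27612215 0.28382516]
(array([ 409.7, -199.9]), 'd', 59.9, 'mean', array([ 406.9, -198.9])) 0.28325327566695957
```

View pics/w2.png

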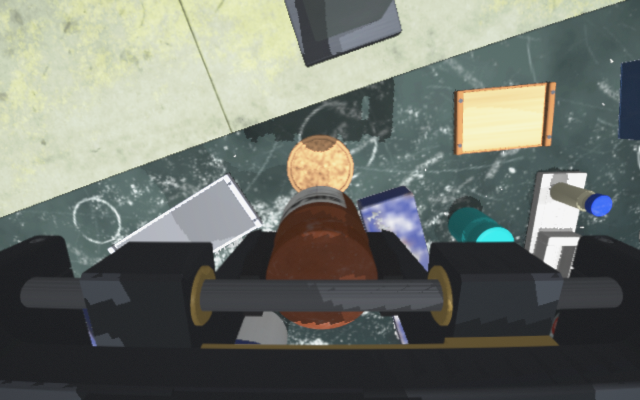

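The jar is held upright, with the coaster directly below it at (320,165). I lower it now.

```bash
python3 -m pendant '[[[0.03,-0.05,0.3,0],[0,0,0.6,0],[0,0,0.6,0],[0,0,0.6,0],[0,0,0.6,0],[0,0,0.6,0],[0,0,0.6,0],[0,0,0.6,0],[0,0,0.6,0],[0,0,0.6,0],[0,0,0.4,0],[0,0,0.2,0],[0,0,0.1,0],[0,0,0,0],[0,0,0,0]]]'
python3 -c "
from workcell import arm;s=arm.sense();print(s['tool_pos'].round(4),s['ft_force'])"
```

```text
clock: 8.28
tool_pos: [0.4083, -0.2019, 0.0471]
eef_rot: [180.0, 0.0, 161.5]
ft_force: [0.4, -0.2, -0.5]
gripper_width: 0.0474
grip_force: 20.0
[ 0.4083 -0.2019  0.0471] [ 0.4433958  -0.22694446 -0.51832456]
```

```bash
python3 -m pendant '[[[0,0,0.07,0],[0,0,0.07,0],[0,0,0.06,0],[0,0,0,0],[0,0,0,0]]]'
python3 -m pendant '[[[0,0,0,0],[0,0,0,0],[0,0,0,0],[0,0,0,0],[0,0,0,0],[0,0,0,0]]]' 0.9
python3 -m pendant '[[[0,0,-0.3,0],[0,0,-0.6,0],[0,0,-0.7,0],[0,0,-0.7,0],[0,0,-0.7,0],[0,0,-0.7,0],[0,0,-0.7,0],[0,0,-0.7,0],[0,0,-0.7,0],[0,0,-0.3,0],[0,0,0,0],[0,0,0,0]]]'
python3 go.py 533.5 87 240 161.5
python3 - <<'E'
from h import *; from meas import *
s=snap('top','t2.png'); X=cloud(s); P=X.reshape(-1,3); P=P[np.isfinite(P).all(1)]
for n,c,z in(('jar',(408,-201),.080),('vial',(533,86),.0795)):
    q=P[(np.abs(P[:,2]-z)<.006)&(np.hypot(P[:,0]*1000-c[0],P[:,1]*1000-c[1])<45)]
    print(n,len(q),circ(q) if len(q) else '')
E
```

```text
clock: 8.7
tool_pos: [0.4082, -0.202, 0.0409]
eef_rot: [180.0, 0.1, 161.5]
ft_force: [1.1, 0.3, 1.3]
gripper_width: 0.0475
grip_force: 20.0
clock: 9.2
tool_pos: [0.4078, -0.2018, 0.0407]
eef_rot: [180.0, -0.0, 161.5]
ft_force: [-0.5, -0.5, 0.4]
gripper_width: 0.0792
grip_force: 0.0
clock: 10.2
tool_pos: [0.4077, -0.2021, 0.2243]
eef_rot: [-180.0, 0.1, 161.4]
ft_force: [-1.7, 0.2, 0.1]
gripper_width: 0.0793
grip_force: 0.0
shift units [-0.91 10.47 -0.53] turn units -0.01
jar 137 (array([ 407.6, -200.9]), 'd', 46.5, 'mean', array([ 405.5, -198.9]))
vial 83 (array([532.8,  85.9]), 'd', 24.6, 'mean', array([533. ,  85.4]))
```

```bash
python3 -m pendant '[[[-0.04,0.3,0,0],[-0.05,0.6,0,0],[-0.05,0.62,0,0],[-0.05,0.62,0,0],[-0.05,0.62,0,0],[-0.05,0.62,0,0],[-0.05,0.62,0,0],[-0.05,0.62,0,0],[-0.05,0.62,0,0],[-0.05,0.62,0,0],[-0.05,0.62,0,0],[-0.05,0.62,0,0],[-0.05,0.62,0,0],[-0.05,0.62,0,0],[-0.05,0.62,0,0],[-0.05,0.62,0,0],[-0.05,0.62,0,0],[-0.05,0.6,0,0],[0,0.2,0,0],[0,0,0,0]]]' 0.65
python3 -m pendant '[[[0,0,0.3,0],[0,0,0.6,0],[0,0,0.6,0],[0,0,0.4,0],[0,0,0.1,0],[0,0,0,0],[0,0,0,0],[0,0,0,0]]]'
python3 go.py 533.5 86.5 38 161.5
```

```text
clock: 11.92
tool_pos: [0.5377, 0.105, 0.2228]
eef_rot: [180.0, -0.1, 161.7]
ft_force: [0.5, 0.2, -0.5]
gripper_width: 0.0569
grip_force: 0.0
clock: 12.58
tool_pos: [0.5385, 0.1022, 0.1643]
eef_rot: [180.0, 0.1, 161.4]
ft_force: [0.7, 0.5, -0.2]
gripper_width: 0.0574
grip_force: 0.0
shift units [-0.   -0.55  4.21] turn units -0.014
```

```bash
python3 -m pendant '[[[0,-0.3,0,0],[0,-0.25,0,0],[0,0,0.2,0],[0,0,0.5,0],[0,0,0.6,0],[0,0,0.6,0],[0,0,0.6,0],[0,0,0.6,0],[0,0,0.6,0],[0,0,0.4,0],[0,0,0.1,0],[0,0,0,0],[0,0,0,0]]]'
python3 -m pendant '[[[0,0,0,0],[0,0,0,0],[0,0,0,0],[0,0,0,0],[0,0,0,0],[0,0,0,0],[0,0,0,0],[0,0,0,0],[0,0,0,0]]]' 0.1 10
python3 -m pendant '[[[0,0,-0.2,0],[0,0,-0.5,0],[0,0,-0.7,0],[0,0,-0.7,0],[0,0,-0.7,0],[0,0,-0.7,0],[0,0,-0.7,0],[0,0,-0.4,0],[0,0,-0.1,0],[0,0,0,0],[0,0,0,0]]]'
python3 go.py 649 238 178 161.5
```

```text
clock: 13.67
tool_pos: [0.5331, 0.0868, 0.038]
eef_rot: [180.0, 0.0, 161.4]
ft_force: [0.2, 0.4, -0.2]
gripper_width: 0.0573
grip_force: 0.0
clock: 14.42
tool_pos: [0.5331, 0.0869, 0.038]
eef_rot: [180.0, 0.0, 161.5]
ft_force: [0.1, -0.1, 4.5]
gripper_width: 0.0248
grip_force: 10.0
clock: 15.33
tool_pos: [0.5323, 0.0867, 0.1782]
eef_rot: [-180.0, -0.1, 161.5]
ft_force: [0.5, -0.1, -0.2]
gripper_width: 0.0245
grip_force: 10.0
shift units [-2.08  6.02 -0.  ] turn units -0.006
```

```bash
python3 -m pendant '[[[-0.1,0.3,0,0],[-0.2,0.6,0,0],[-0.22,0.62,0,0],[-0.22,0.62,0,0],[-0.22,0.62,0,0],[-0.22,0.62,0,0],[-0.22,0.62,0,0],[-0.22,0.62,0,0],[-0.22,0.62,0,0],[-0.22,0.62,0,0],[-0.02,0.16,0,0],[0,0,0,0],[0,0,0,0],[0,0,0,0]]]'
python3 - <<'E'
from h import *; from meas import *
X=np.load('top0.npz')['X']; P=X.reshape(-1,3); P=P[np.isfinite(P).all(1)]
for y0 in np.arange(.26,.42,.02):
    q=P[(P[:,1]>y0)&(P[:,1]<y0+.02)&(P[:,0]>.58)&(P[:,0]<.76)]; print(round(y0,2),q[:,2].max().round(3))
s=snap('wrist','w3.png'); X=cloud(s); F=s['frame']
h,sa,v=cv2.split(cv2.cvtColor(F,cv2.COLOR_RGB2HSV))
m=((h>95)&(h<125)&(sa>100)&(v>100)&(np.hypot(X[...,0]-.649,X[...,1]-.238)<.045)&(X[...,2]<.02))
print('dish',m.sum(),circ(X[m]))
E
python3 go.py 649 238 30 161.5
```

```text
clock: 16.5
tool_pos: [0.6488, 0.2368, 0.1781]
eef_rot: [-179.9, -0.0, 161.4]
ft_force: [-1.1, -0.3, 0.2]
gripper_width: 0.0246
grip_force: 10.0
0.26 0.01
0.28 0.004
0.3 0.005
0.32 0.053
0.34 0.06
0.36 0.19
0.38 0.19
0.4 0.19
dish 1549 (array([649.4, 237.7]), 'd', 49.9, 'mean', array([648.8, 238.1]))
shift units [0.01 0.05 4.95] turn units -0.017
```

View pics/w3.png

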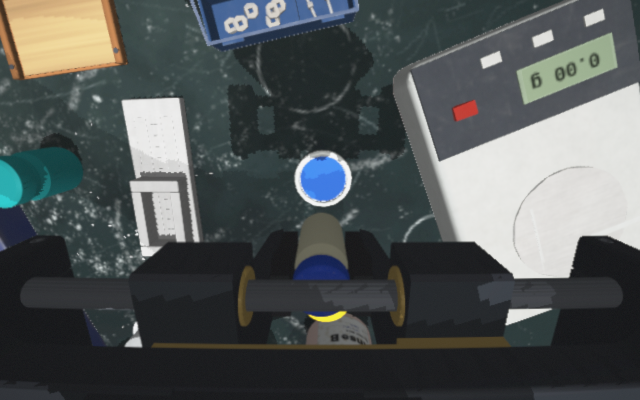

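The vial is upright over the dish at (323,180), and the scale is 20 mm clear of the gripper body. Lowering.

```bash
python3 -m pendant '[[[0,0.05,0.2,0],[0,0,0.5,0],[0,0,0.6,0],[0,0,0.6,0],[0,0,0.6,0],[0,0,0.6,0],[0,0,0.6,0],[0,0,0.5,0],[0,0,0.3,0],[0,0,0.2,0],[0,0,0.1,0],[0,0,0.1,0],[0,0,0,0],[0,0,0,0]]]'
```

```text
clock: 17.72
tool_pos: [0.6504, 0.2399, 0.0324]
eef_rot: [180.0, 0.0, 161.5]
ft_force: [0.3, -0.2, 0.2]
gripper_width: 0.025
grip_force: 10.0
```

```bash
python3 -m pendant '[[[0,-0.05,0,0],[0,0,0.05,0],[0,0,0.05,0],[0,0,0,0],[0,0,0,0]]]'
python3 -m pendant '[[[0,0,0,0],[0,0,0,0],[0,0,0,0],[0,0,0,0],[0,0,0,0],[0,0,0,0]]]' 0.65
python3 -m pendant '[[[0,0,-0.2,0],[0,0,-0.5,0],[0,0,-0.7,0],[0,0,-0.7,0],[0,0,-0.7,0],[0,0,-0.7,0],[0,0,-0.6,0],[0,0,-0.3,0],[0,0,0,0],[0,0,0,0]]]'
python3 - <<'E'
from h import *; from meas import *
s=snap('wrist'); X=cloud(s); P=X.reshape(-1,3); P=P[np.isfinite(P).all(1)]
for n,c,z,r in(('vial',(649,238),.071,25),):
    q=P[(np.abs(P[:,2]-z)<.006)&(np.hypot(P[:,0]*1000-c[0],P[:,1]*1000-c[1])<r)]
    print(n,len(q),circ(q) if len(q) else '')
R=P[(np.hypot(P[:,0]-.6,P[:,1]-.075)<.12)&(P[:,1]>-.005)]
q=R[(R[:,2]>.008)&(R[:,2]<.0165)]; print('gauge',rect(q),len(q))
q=R[(R[:,2]>.030)&(R[:,2]<.0385)]; print('appl',rect(q),len(q))
E
python3 go.py 629 63 140 161.5
```

```text
clock: 18.13
tool_pos: [0.6499, 0.2383, 0.0294]
eef_rot: [180.0, 0.1, 161.4]
ft_force: [-0.2, -1.7, 4.5]
gripper_width: 0.0249
grip_force: 10.0
clock: 18.63
tool_pos: [0.6494, 0.2383, 0.0286]
eef_rot: [180.0, -0.0, 161.5]
ft_force: [0.7, -0.1, 0.5]
gripper_width: 0.057
grip_force: 0.0
clock: 19.47
tool_pos: [0.6495, 0.2382, 0.1613]
eef_rot: [180.0, 0.0, 161.5]
ft_force: [0.0, -0.6, -0.3]
gripper_width: 0.0573
grip_force: 0.0
vial 688 (array([650.8, 238.2]), 'd', 24.7, 'mean', array([650. , 238.3]))
gauge (array([584.2,  77.5]), 62.3, 149.6, 'longaxis deg from x', np.float32(163.4)) 6388
appl (array([618.1,  68.5]), 51.0, 60.4, 'longaxis deg from x', np.float32(161.5)) 1761
shift units [-1.22 -5.74  0.68] turn units -0.006
```

```bash
python3 -m pendant '[[[-0.1,-0.3,-0.1,0],[-0.14,-0.6,-0.2,0],[-0.14,-0.7,-0.2,0],[-0.14,-0.7,-0.2,0],[-0.14,-0.7,-0.2,0],[-0.14,-0.7,-0.2,0],[-0.14,-0.7,-0.2,0],[-0.14,-0.6,-0.2,0],[-0.14,-0.5,-0.1,0],[0,-0.2,0,0],[0,0,0,0],[0,0,0,0],[0,0,0,0]]]' 1
python3 - <<'E'
from h import *; from meas import *
s=snap('wrist','w4.png'); X=cloud(s); P=X.reshape(-1,3); P=P[np.isfinite(P).all(1)]
R=P[(np.hypot(P[:,0]-.6,P[:,1]-.075)<.13)&(P[:,1]>-.005)]
q=R[(R[:,2]>.008)&(R[:,2]<.0165)]; print('gauge',rect(q),len(q))
q=R[(R[:,2]>.030)&(R[:,2]<.0385)]; print('appl',rect(q),len(q),np.median(q[:,2]))
E
python3 go.py 631 68 140 161.5
```

```text
clock: 20.6
tool_pos: [0.6293, 0.0661, 0.2081]
eef_rot: [180.0, -0.1, 161.6]
ft_force: [-0.7, -0.3, 0.3]
gripper_width: 0.0879
grip_force: 0.0
gauge (array([598.1,  73.5]), 81.2, 256.0, 'longaxis deg from x', np.float32(171.2)) 5805
appl (array([655.9,  63.6]), 70.2, 145.6, 'longaxis deg from x', np.float32(177.8)) 2032 0.03446720551441934
shift units [-0.03  0.07  2.27] turn units 0.015
```

View pics/w4.png

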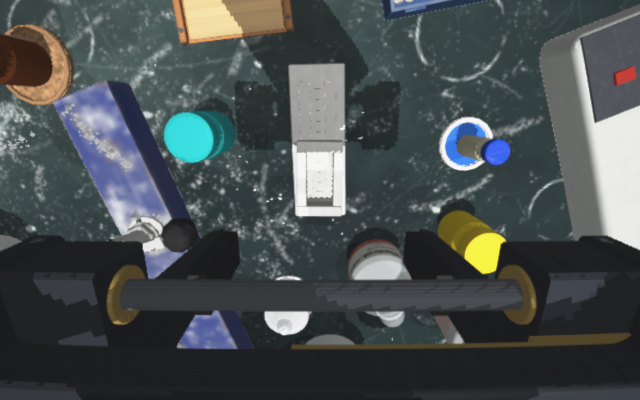

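The jar stands in the coaster at (25,65) and the vial in the dish at (465,145). The applicator is still on the block at (320,180). I measure it again with the flask left out.

```bash
python3 - <<'E'
from h import *; from meas import *
s=snap('wrist'); X=cloud(s); P=X.reshape(-1,3); P=P[np.isfinite(P).all(1)]
a=np.radians(161.5); d=(P[:,:2]-[.5934,.0735]); l=d@[np.cos(a),np.sin(a)]; w=d@[-np.sin(a),np.cos(a)]
k=(np.abs(l)<.098)&(np.abs(w)<.045)
for n,z0,z1 in(('gauge',.008,.0165),('appl',.031,.038)):
    q=P[k&(P[:,2]>z0)&(P[:,2]<z1)]; print(n,rect(q),len(q))
E
```

```text
gauge (array([594.5,  74.8]), 60.1, 169.5, 'longaxis deg from x', np.float32(163.1)) 5742
appl (array([629.5,  64.6]), 50.0, 83.2, 'longaxis deg from x', np.float32(161.3)) 1974
```

```bash
python3 -m pendant '[[[-0.02,0.13,0.2,0],[0,0,0.5,0],[0,0,0.6,0],[0,0,0.6,0],[0,0,0.6,0],[0,0,0.6,0],[0,0,0.6,0],[0,0,0.6,0],[0,0,0.6,0],[0,0,0.6,0],[0,0,0.4,0],[0,0,0.2,0],[0,0,0.1,0],[0,0,0,0],[0,0,0,0]]]'
python3 go.py 631.2 69.5 17 161.5
```

```text
clock: 21.95
tool_pos: [0.6322, 0.0683, 0.0233]
eef_rot: [180.0, 0.1, 161.5]
ft_force: [0.6, 0.6, 0.5]
gripper_width: 0.0882
grip_force: 0.0
shift units [0.04 0.03 0.21] turn units -0.006
```

```bash
python3 -m pendant '[[[0,0,0.1,0],[0,0,0.1,0],[0,0,0,0],[0,0,0,0]]]'
python3 -m pendant '[[[0,0,0,0],[0,0,0,0],[0,0,0,0],[0,0,0,0],[0,0,0,0],[0,0,0,0],[0,0,0,0],[0,0,0,0],[0,0,0,0],[0,0,0,0]]]' 0.3 40
python3 -m pendant '[[[0,0,-0.1,0],[0,0,-0.3,0],[0,0,-0.6,0],[0,0,-0.6,0],[0,0,-0.6,0],[0,0,-0.6,0],[0,0,-0.6,0],[0,0,-0.6,0],[0,0,-0.4,0],[0,0,-0.1,0],[0,0,0,0],[0,0,0,0]]]'
python3 go.py 421 37 155 167.6
```

```text
clock: 22.28
tool_pos: [0.6316, 0.068, 0.0168]
eef_rot: [180.0, 0.0, 161.5]
ft_force: [-0.4, -0.3, -0.4]
gripper_width: 0.0882
grip_force: 0.0
clock: 23.12
tool_pos: [0.6314, 0.0675, 0.0167]
eef_rot: [-180.0, -0.0, 161.4]
ft_force: [-0.2, -2.4, 0.8]
gripper_width: 0.0496
grip_force: 40.0
clock: 24.12
tool_pos: [0.631, 0.068, 0.1511]
eef_rot: [-180.0, -0.1, 161.5]
ft_force: [0.0, 0.9, -3.1]
gripper_width: 0.0498
grip_force: 40.0
shift units [ 6.31 -3.2  -0.12] turn units -1.021
```

```bash
python3 -m pendant '[[[0.2,-0.1,0,0],[0.4,-0.2,0,0],[0.6,-0.3,0,0],[0.6,-0.3,0,0],[0.6,-0.3,0,0],[0.6,-0.3,0,0],[0.6,-0.3,0,0],[0.6,-0.3,0,0],[0.6,-0.3,0,0],[0.6,-0.3,0,0],[0.5,-0.3,0,0],[0.3,-0.15,0,0],[0.1,-0.05,0,0],[0,0,0,0]]]'
python3 -m pendant '[[[0,0,0,0.3],[0,0,0,0.6],[0,0,0,0.8],[0,0,0,0.8],[0,0,0,0.8],[0,0,0,0.8],[0,0,0,0.8],[0,0,0,0.8],[0,0,0,0.8],[0,0,0,0.8],[0,0,0,0.8],[0,0,0,0.8],[0,0,0,0.8],[0,0,0,0.8],[0,0,0,0.8],[0,0,0,0.8],[0,0,0,0.8],[0,0,0,0.8],[0,0,0,0.3],[0,0,0,0]]]'
python3 -m pendant '[[[0,0,0,0],[0,0,0,0],[0,0,0,0]]]'
python3 go.py 421 37 60 77.6
python3 - <<'E'
from h import *; from meas import *
s=snap('wrist','w5.png'); X=cloud(s); F=s['frame']
h,sa,v=cv2.split(cv2.cvtColor(F,cv2.COLOR_RGB2HSV))
m=((h<25)&(sa>70)&(v>80)&(np.hypot(X[...,0]-.421,X[...,1]-.037)<.1)&(X[...,2]<.02))
print(rect(X[m]),m.sum()); print(arm.sense()['qpos'].round(0))
E
```

```text
clock: 25.28
tool_pos: [0.4207, 0.0369, 0.1515]
eef_rot: [-180.0, -0.1, 161.5]
ft_force: [-0.3, -0.4, -2.9]
gripper_width: 0.0498
grip_force: 40.0
clock: 26.95
tool_pos: [0.4229, 0.0374, 0.1516]
eef_rot: [179.9, -0.0, 77.4]
ft_force: [-0.4, 0.0, -2.5]
gripper_width: 0.0498
grip_force: 40.0
clock: 27.2
tool_pos: [0.422, 0.0371, 0.1517]
eef_rot: [180.0, -0.0, 77.5]
ft_force: [0.1, 1.0, -2.9]
gripper_width: 0.0497
grip_force: 40.0
shift units [-0.01 -0.03  3.06] turn units -0.015
(array([420.8,  36.7]), 80.3, 121.4, 'longaxis deg from x', np.float32(77.4)) 5780
[-16.  35.   8. 129. -16.  17.  -7.]
```

View pics/w5.png

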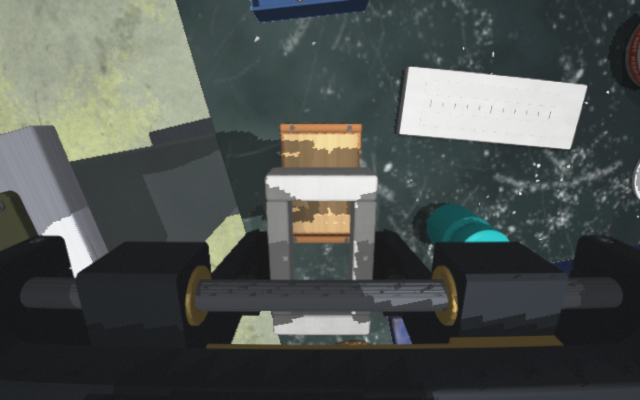

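The applicator is held level and lined up with the wooden tray at (320,185), which measures 77.4°. Lowering.

```bash
python3 -m pendant '[[[0,-0.03,0.2,0],[0,0,0.4,0],[0,0,0.5,0],[0,0,0.5,0],[0,0,0.5,0],[0,0,0.5,0],[0,0,0.5,0],[0,0,0.5,0],[0,0,0.4,0],[0,0,0.3,0],[0,0,0.15,0],[0,0,0.05,0],[0,0,0,0],[0,0,0,0]]]'
```

```text
clock: 28.42
tool_pos: [0.429, 0.0384, 0.0391]
eef_rot: [-179.0, 0.2, 77.4]
ft_force: [-0.7, -0.1, -3.2]
gripper_width: 0.0501
grip_force: 40.0
```

```bash
python3 -m pendant '[[[0,0,0,0],[0,0,0,0],[0,0,0,0],[0,0,0,0]]]'; python3 -c "
from workcell import arm;s=arm.sense();print(s['qpos'].round(1),s['qd'].round(1),s['tau'].round(1))"
```

```text
clock: 28.75
tool_pos: [0.4291, 0.0384, 0.0392]
eef_rot: [-179.0, 0.2, 77.4]
ft_force: [-0.1, 0.3, -3.8]
gripper_width: 0.0498
grip_force: 40.0
[-12.6  50.    2.5 129.6 -57.3   2.5  33.7] [ 0.   0.1 -0.1 -0.1 -0.2  0.   0.2] [  0.  -46.3   2.   -0.    0.    0.1  -0. ]
```

The applicator has stopped 30 mm above the tray because q5 and q6 are at their limits, with the wrist near singular. I'll go back up and turn the other way, since the tool is symmetric over a half turn and q5 has most of its range on the plus side.

```bash
python3 -m pendant '[[[0,0,-0.3,0],[0,0,-0.6,0],[0,0,-0.6,0],[0,0,-0.6,0],[0,0,-0.6,0],[0,0,-0.6,0],[0,0,-0.3,0],[0,0,0,0],[0,0,0,0]]]'
python3 -m pendant '[[[0,0,0,-0.3],[0,0,0,-0.6],[0,0,0,-0.8],[0,0,0,-0.8],[0,0,0,-0.8],[0,0,0,-0.8],[0,0,0,-0.8],[0,0,0,-0.8],[0,0,0,-0.8],[0,0,0,-0.8],[0,0,0,-0.8],[0,0,0,-0.8],[0,0,0,-0.8],[0,0,0,-0.8],[0,0,0,-0.8],[0,0,0,-0.8],[0,0,0,-0.8],[0,0,0,-0.8],[0,0,0,-0.3],[0,0,0,0]]]'
python3 go.py 421 37 155 257.6
python3 -c "
from workcell import arm;s=arm.sense();print(s['qpos'].round(1),s['eef_rot'].round(1))"
```

```text
clock: 29.5
tool_pos: [0.4308, 0.0388, 0.1471]
eef_rot: [-179.1, 0.2, 77.5]
ft_force: [0.1, -0.1, -2.9]
gripper_width: 0.0494
grip_force: 40.0
clock: 31.17
tool_pos: [0.4304, 0.0383, 0.1464]
eef_rot: [-179.7, -1.0, 161.5]
ft_force: [-0.2, -0.2, -2.0]
gripper_width: 0.0494
grip_force: 40.0
shift units [ 0.29 -0.14 -0.28] turn units -16.024
[-15.6  36.6   7.2 126.6 -14.2  18.6  75.2] [-179.7   -1.   161.5]
```

```bash
cat > q.py <<'E'
from workcell import arm;s=arm.sense();print(s['qpos'].round(1),s['eef_rot'].round(1),s['tool_pos'].round(3))
E
python3 -m pendant '[[[-0.2,0.1,-0.2,0],[-0.5,0.2,-0.4,0],[-0.8,0.3,-0.5,0],[-0.8,0.3,-0.5,0],[-0.8,0.3,-0.4,0],[-0.8,0.3,0,0],[-0.8,0.3,0,0],[-0.5,0.2,0,0],[-0.2,0.1,0,0],[0,0,0,0],[0,0,0,0]]]' | sed -n 2p
python3 q.py
python3 -m pendant '[[[0.1,0.5,0,0],[0.2,0.6,0,0],[0.2,0.6,0,0],[0.2,0.6,0,0],[0.2,0.6,0,0],[0.2,0.6,0,0],[0.2,0.6,0,0],[0.2,0.6,0,0],[0.1,0.5,0,0],[0,0,0,0],[0,0,0,0]]]' | sed -n 2p
python3 q.py
```

```text
tool_pos: [0.604, 0.0467, 0.203]
[-15.5  41.4  12.3  94.8 -11.4  46.1  73.3] [-179.6   -1.1  161.4] [0.604 0.047 0.203]
tool_pos: [0.6088, 0.2113, 0.2036]
[-30.3  44.4  13.8  87.8 -12.9  50.4  59.8] [-179.6   -1.   161.6] [0.609 0.211 0.204]
```

```bash
python3 -m pendant '[[[0.1,-0.4,0,0],[0.15,-0.7,0,0],[0.2,-0.8,0,0],[0.2,-0.8,0,0],[0.2,-0.8,0,0],[0.15,-0.7,0,0],[0.1,-0.6,0,0],[0.1,-0.7,0,0],[0.1,-0.8,0,0],[0.1,-0.8,0,0],[0.1,-0.8,0,0],[0.1,-0.8,0,0],[0.1,-0.8,0,0],[0.1,-0.8,0,0],[0.1,-0.8,0,0],[0,-0.8,0,0],[0,-0.8,0,0],[0,-0.8,0,0],[0,-0.8,0,0],[0,-0.5,0,0]]]' | sed -n 2p
python3 -m pendant '[[[0,-0.2,0,0],[0,0,0,0],[0,0,0,0]]]' | sed -n 2p
python3 q.py
python3 -m pendant '[[[-0.1,0.2,0,0],[-0.2,0.5,0,0],[-0.28,0.7,0,0],[-0.28,0.7,0,0],[-0.28,0.7,0,0],[-0.28,0.7,0,0],[-0.28,0.7,0,0],[-0.28,0.7,0,0],[-0.28,0.7,0,0],[-0.28,0.7,0,0],[-0.28,0.7,0,0],[-0.28,0.7,0,0],[-0.28,0.7,0,0],[-0.28,0.7,0,0],[-0.28,0.7,0,0],[-0.28,0.7,0,0],[-0.2,0.3,0,0],[0,0,0,0],[0,0,0,0]]]' | sed -n 2p
python3 q.py
```

```text
tool_pos: [0.4121, -0.197, 0.2079]
tool_pos: [0.4123, -0.1985, 0.2076]
[ 14.3  31.    8.3 119.5  -7.6  31.   99.4] [-179.7   -0.9  161.4] [ 0.412 -0.198  0.208]
tool_pos: [0.6405, 0.0684, 0.2026]
[-16.6  44.3  12.3  87.8 -11.3  50.2  71.4] [-179.6   -1.   161.6] [0.641 0.068 0.203]
```

```bash
cat > km.py <<'E'
import numpy as np
from scipy.spatial.transform import Rotation as Ro
from scipy.optimize import least_squares
D=[([-68.0216,39.528,-11.148,89.738,9.014,51.711,-12.324],[214,586.6,238],[-179.9,0,159.97]),
([-1,41,-16,88,13,53,51],[630.6,58.1,238.1],[-180,-.1,161.5]),
([-16,35,8,129,-16,17,-7],[422,37.1,151.7],[180,0,77.5]),
([-12.6,50,2.5,129.6,-57.3,2.5,33.7],[429.1,38.4,39.2],[-179,.2,77.4]),
([-15.6,36.6,7.2,126.6,-14.2,18.6,75.2],[430.4,38.3,146.4],[-179.7,-1,161.5]),
([-15.5,41.4,12.3,94.8,-11.4,46.1,73.3],[604,47,203],[-179.6,-1.1,161.4]),
([-30.3,44.4,13.8,87.8,-12.9,50.4,59.8],[609,211,204],[-179.6,-1,161.6]),
([14.3,31,8.3,119.5,-7.6,31,99.4],[412,-198,208],[-179.7,-.9,161.4]),
([-16.6,44.3,12.3,87.8,-11.3,50.2,71.4],[641,68,203],[-179.6,-1,161.6])]
def fk(q,p,sg):
    a=np.radians(np.array(q)*sg); h,L1,L2,L3,o1,o7,a1,a2,a3,zz=p
    rz=lambda t:Ro.from_euler('z',t); ry=lambda t:Ro.from_euler('y',t)
    R=rz(a[0]+o1); x=np.array([0,0,h])+R.apply([a1,0,0])
    R=R*ry(a[1])*rz(a[2]); x=x+R.apply([a2,0,L1]); R=R*ry(a[3]); x=x+R.apply([-a3,0,0])
    R=R*rz(a[4]); x=x+R.apply([0,0,L2]); R=R*ry(a[5]); R=R*rz(a[6]+o7); x=x+R.apply([0,0,L3])
    return x,R
def res(p,sg):
    r=[]
    for q,x,e in D:
        X,R=fk(q,p,sg); r+=list((X-x)/5); r+=list((R.inv()*Ro.from_euler('xyz',e,degrees=True)).as_rotvec(degrees=True)/1.)
    return np.array(r)
if __name__=='__main__':
    import itertools
    best=None
    for s1,s3,s5,s7 in itertools.product([-1,1],repeat=4):
        sg=np.array([s1,1,s3,1,s5,1,s7])
        for o7 in(0,1.57,3.14,-1.57):
            s=least_squares(res,[300,350,350,250,0,o7,0,0,0,0],args=(sg,),loss='soft_l1',max_nfev=60)
            if best is None or s.cost<best[0]: best=(s.cost,sg,s.x)
    print(best); np.savez('km.npz',sg=best[1],p=best[2]); print(res(best[2],best[1]).reshape(-1,6).round(1))
E
python3 km.py
```

```text
(np.float64(8.380249654480023), array([-1,  1, -1,  1, -1,  1, -1]), array([ 4.07988789e+02,  5.57703756e+02,  3.42840334e+02,  3.81502972e+02,
       -7.88471393e-02,  7.86890528e+02, -5.75852587e-01,  5.88426180e+00,
        5.08559217e+00,  0.00000000e+00]))
[[ 0.6 -0.   1.2  0.  -0.  -0. ]
 [ 0.4 -0.1  0.5 -0.  -0.1  0.6]
 [-0.5  1.9  0.3 -0.1 -0.  -0.4]
 [-0.1  2.4 -0.3  0.1 -0.1 -0. ]
 [ 0.   2.4 -0.2  0.1 -0.  -0.1]
 [-0.1 -0.7 -0.1  0.1  0.1 -0. ]
 [-0.  -1.1 -0.5  0.1 -0.   0. ]
 [ 0.8  1.6 -0.1  0.1 -0.1 -0. ]
 [-0.3 -1.  -0.4  0.1 -0.   0.1]]
```

```bash
cat > sim.py <<'E'
from km import *
d=np.load('km.npz'); p,sg=d['p'],d['sg']
def jac(q):
    X,R=fk(q,p,sg); J=np.zeros((6,7))
    for i in range(7):
        e=np.array(q,float); e[i]+=.1; Y,S=fk(e,p,sg)
        J[:3,i]=(Y-X)/.1/1000; J[3:,i]=(S*R.inv()).as_rotvec()/.1
    return X,R,J
def move(q,x,yaw,lam=1e-4,step=15,grad=None):
    X0,R0=fk(q,p,sg); y0=R0.as_euler('xyz',degrees=True)[2]; dy=(yaw-y0+180)%360-180 if abs(yaw)<=360 else 0
    n=int(max(np.linalg.norm(np.array(x)-X0)/step,abs(dy)/4,1))+1
    for k in range(1,n+1):
        T=X0+(np.array(x)-X0)*k/n; RT=Ro.from_euler('xyz',[180,0,y0+dy*k/n],degrees=True)
        for _ in range(3):
            X,R,J=jac(q); e=np.r_[(T-X)/1000,(RT*R.inv()).as_rotvec()]
            J_=J; q=q+J_.T@np.linalg.solve(J_@J_.T+lam*1e-3*np.eye(6)*1e-3,e)
    return q
lo=np.array([-172.22,-26.19,-84.43,7.71,-57.33,2.42,-152.13]); hi=np.array([172.22,119.32,86.54,146.69,237.33,119.75,152.13])
if __name__=='__main__':
    q=np.array(D[0][0])
    for w in [(630,60,238,161.5),(630,60,70,161.5),(630,58,238,161.5),(410,-200,238,161.5),(408,-202,41,161.5),(408,-202,224,161.5),(538,105,223,161.5),(533,87,38,161.5),(533,87,178,161.5),(649,238,178,161.5),(649,238,29,161.5),(649,238,161,161.5),(629,66,208,161.5),(631,68,17,161.5),(631,68,151,161.5),(421,37,151,161.5),(421,37,151,77.6),(421,37,50,77.6)]:
        q=move(q,w[:3],w[3]); print(w,q.round(1))
E
python3 sim.py
```

```text
(630, 60, 238, 161.5) [ -1.2  40.9 -16.1  88.9  13.3  52.1  49.8]
(630, 60, 70, 161.5) [ -3.5  53.4 -11.7  95.3  17.4  33.1  46.2]
(630, 58, 238, 161.5) [ -0.9  40.9 -16.2  88.9  13.4  52.1  49.9]
(410, -200, 238, 161.5) [ 34.   28.2 -18.7 118.7  15.2  35.3  76.4]
(408, -202, 41, 161.5) [ 23.2  49.7  -2.2 126.7  24.6   4.   68.8]
(408, -202, 224, 161.5) [ 34.2  29.6 -18.6 119.8  16.8  33.   75.2]
(538, 105, 223, 161.5) [ -6.2  35.5 -15.3 104.9  13.4  41.3  42.7]
(533, 87, 38, 161.5) [ -9.6  52.   -7.  112.3  19.5  16.8  38.9]
(533, 87, 178, 161.5) [ -5.2  38.7 -14.  108.7  15.5  34.4  42.4]
(649, 238, 178, 161.5) [-17.8  49.3 -13.8  80.5  13.3  51.8  36.2]
(649, 238, 29, 161.5) [-19.2  60.2 -11.   83.9  15.9  37.4  34.1]
(649, 238, 161, 161.5) [-17.9  50.4 -13.6  81.2  13.7  50.   35.9]
(629, 66, 208, 161.5) [ -1.9  42.8 -15.7  90.7  14.2  48.5  48.4]
(631, 68, 17, 161.5) [ -5.   58.1 -10.3  95.2  18.7  28.4  44.5]
(631, 68, 151, 161.5) [ -2.8  47.  -14.4  92.9  15.7  42.   47. ]
(421, 37, 151, 161.5) [ -3.4  35.4  -9.4 129.2  19.2  16.7  42. ]
(421, 37, 151, 77.6) [-14.8  35.3   8.2 129.2 -16.8  16.5  -4.3]
(421, 37, 50, 77.6) [ -9.4  48.3  -0.2 132.1 -19.2  -0.4  -2.7]
```

```bash
cat > plan.py <<'E'
from sim import *
q0=np.array([-16.6,44.3,12.3,87.8,-11.3,50.2,71.4])
def run(name,ws,q=q0):
    print(name)
    for w in ws:
        q=move(q,w[:3],w[3]); bad=np.where((q<lo+1)|(q>hi-1))[0]+1; print('  ',w,q.round(1),'BAD' if len(bad) else '',bad)
Z=(421,37)
run('A',[(*Z,155,161.5),(*Z,155,209),(*Z,155,257.6),(*Z,60,257.6),(*Z,8,257.6)])
run('B',[(*Z,120,161.5),(*Z,120,209),(630,60,200,209),(630,60,200,120),(630,60,200,77.6),(*Z,120,77.6),(*Z,60,77.6),(*Z,8,77.6)])
run('C',[(*Z,120,161.5),(*Z,120,209),(*Z,120,240),(630,60,200,240),(630,60,200,140),(630,60,200,77.6),(*Z,120,77.6),(*Z,60,77.6),(*Z,8,77.6)])
run('D',[(630,60,200,77.6),(*Z,155,77.6),(*Z,60,77.6),(*Z,8,77.6)])
E
python3 plan.py
```

```text
A
   (421, 37, 155, 161.5) [-14.4  34.8   7.5 129.  -14.8  17.   77.4]  []
   (421, 37, 155, 209) [ -7.8  34.6  -2.7 129.    5.4  16.5 103.8]  []
   (421, 37, 155, 257.6) [ -0.7  35.2 -13.6 129.   25.6  18.3 131.3]  []
   (421, 37, 60, 257.6) [ -9.   47.   -0.8 132.   30.    1.2 128. ] BAD [6]
   (421, 37, 8, 257.6) [-12.2  54.1   4.3 132.1  29.8  -7.1 128.3] BAD [6]
B
   (421, 37, 120, 161.5) [-12.6  39.1   4.7 130.5 -15.9  10.9  78.3]  []
   (421, 37, 120, 209) [ -8.3  39.   -1.9 130.5   6.5  10.6 102.9]  []
   (630, 60, 200, 209) [ -7.2  42.7  -5.   91.    4.7  46.5 104.9]  []
   (630, 60, 200, 120) [-21.2  44.   20.7  91.1 -19.1  48.5  37. ]  []
   (630, 60, 200, 77.6) [-27.2  46.2  32.6  91.1 -29.7  51.7   3.8]  []
   (421, 37, 120, 77.6) [-19.6  39.9  15.8 130.5 -43.6  14.7  23. ]  []
   (421, 37, 60, 77.6) [-10.6  47.    1.7 132.  -48.7   1.6  26.8] BAD [6]
   (421, 37, 8, 77.6) [ -4.3  54.3  -8.4 132.1 -48.   -9.1  26. ] BAD [6]
C
   (421, 37, 120, 161.5) [-12.6  39.1   4.7 130.5 -15.9  10.9  78.3]  []
   (421, 37, 120, 209) [ -8.3  39.   -1.9 130.5   6.5  10.6 102.9]  []
   (421, 37, 120, 240) [ -5.5  39.2  -6.4 130.5  21.   11.3 119. ]  []
   (630, 60, 200, 240) [ -1.   43.5 -16.4  91.1  15.2  47.7 126.6]  []
   (630, 60, 200, 140) [-16.8  43.1  12.5  91.1 -11.7  47.1  50.4]  []
   (630, 60, 200, 77.6) [-26.1  45.7  30.3  91.1 -27.7  50.9   2. ]  []
   (421, 37, 120, 77.6) [-18.5  39.7  14.1 130.5 -40.4  13.9  19.6]  []
   (421, 37, 60, 77.6) [-10.4  47.    1.4 132.  -44.5   1.5  22.6] BAD [6]
   (421, 37, 8, 77.6) [ -5.   54.2  -7.3 132.1 -44.   -8.5  22. ] BAD [6]
D
   (630, 60, 200, 77.6) [-28.8  46.9  35.9  91.1 -32.5  52.8   6.2]  []
   (421, 37, 155, 77.6) [-26.2  36.8  26.  129.  -42.9  22.7  23.4]  []
   (421, 37, 60, 77.6) [-10.9  47.    2.1 132.  -55.5   1.9  33.7] BAD [6]
   (421, 37, 8, 77.6) [ -3.   54.5 -10.5 132.1 -54.4 -10.5  32.4] BAD [6]
```

```bash
cat > plan2.py <<'E'
import sim; from sim import *
def move(q,x,yaw,step=5,lam=1e-7,maxdq=13):
    X0,R0=fk(q,p,sg); y0=R0.as_euler('xyz',degrees=True)[2]; dy=(yaw-y0+180)%360-180
    n=int(max(np.linalg.norm(np.array(x)-X0)/step,abs(dy)/4,1))+1
    for k in range(1,n+1):
        T=X0+(np.array(x)-X0)*k/n; RT=Ro.from_euler('xyz',[180,0,y0+dy*k/n],degrees=True)
        for _ in range(4):
            X,R,J=jac(q); e=np.r_[(T-X)/1000,(RT*R.inv()).as_rotvec()]; free=np.ones(7,bool)
            for _ in range(3):
                Jf=J[:,free]; dq=np.zeros(7); dq[free]=Jf.T@np.linalg.solve(Jf@Jf.T+lam*np.eye(6)*1e-2,e)
                dq*=min(1,maxdq/np.abs(dq).max()); nq=q+dq; out=((nq<lo)|(nq>hi))&free
                if not out.any(): break
                free&=~out
            q=np.clip(q+dq,lo,hi)
    return q
if __name__=='__main__':
    Z=(421,37)
    for name,q,ws in[('old',np.array([-16,35,8,129,-16,17,-7.]),[(*Z,100,77.6),(*Z,60,77.6),(*Z,40,77.6),(*Z,8,77.6)]),('A',np.array([-16.6,44.3,12.3,87.8,-11.3,50.2,71.4]),[(*Z,155,161.5),(*Z,155,209),(*Z,155,257.6),(*Z,80,257.6),(*Z,60,257.6),(*Z,50,257.6),(*Z,40,257.6),(*Z,25,257.6),(*Z,8,257.6)])]:
        print(name)
        for w in ws:
            q=move(q,w[:3],w[3]); X,R=fk(q,p,sg); print('  ',w,q.round(1),'err mm',(X-w[:3]).round(1), R.as_euler('xyz',degrees=True).round(1))
E
python3 plan2.py; python3 go.py 421 37 155 161.5
```

```text
old
   (421, 37, 100, 77.6) [-11.6  41.7   3.3 131.1 -17.    7.6  -4.7] err mm [-0. -0. -0.] [-180.    -0.    77.6]
   (421, 37, 60, 77.6) [-11.3  46.9   2.8 131.8 -56.3   2.5  34.5] err mm [0.8 0.1 0.8] [-180.     0.    77.6]
   (421, 37, 40, 77.6) [-11.3  48.7   2.8 130.3 -56.3   2.5  34.5] err mm [8.5 0.7 7.4] [-1.797e+02  1.000e-01  7.760e+01]
   (421, 37, 8, 77.6) [-11.2  51.8   2.6 127.7 -56.3   2.5  34.4] err mm [20.9  1.8 16.1] [-179.2    0.3   77.6]
A
   (421, 37, 155, 161.5) [-14.4  34.8   7.5 129.  -14.7  17.   77.4] err mm [-0. -0. -0.] [-180.    -0.   161.5]
   (421, 37, 155, 209) [ -7.8  34.6  -2.7 129.    5.5  16.5 103.8] err mm [-0. -0.  0.] [-180.    0. -151.]
   (421, 37, 155, 257.6) [ -0.7  35.2 -13.7 129.   25.7  18.3 131.2] err mm [ 0. -0.  0.] [-180.    -0.  -102.4]
   (421, 37, 80, 257.6) [ -7.5  44.3  -3.3 131.6  29.5   4.7 128.4] err mm [-0.  0. -0.] [ 180.     0.  -102.4]
   (421, 37, 60, 257.6) [ -7.7  47.   -3.  132.   64.    2.4  93.9] err mm [-0.  0. -0.] [-180.     0.  -102.4]
   (421, 37, 50, 257.6) [ -6.5  48.4  -4.9 132.1  96.1   3.7  61.8] err mm [-0.  0. -0.] [-180.     0.  -102.4]
   (421, 37, 40, 257.6) [ -2.4  50.2 -11.5 132.1 101.5   9.   56.2] err mm [-0.  0. -0.] [-180.     0.  -102.4]
   (421, 37, 25, 257.6) [  0.5  52.8 -16.2 132.2 106.6  13.4  51.1] err mm [-0.  0.  0.] [-180.     0.  -102.4]
   (421, 37, 8, 257.6) [  2.5  55.7 -19.6 132.1 110.7  17.2  47.3] err mm [ 0. -0.  0.] [-180.     0.  -102.4]
shift units [ 6.58 -3.29  1.73] turn units 0.021
```

A fitted arm model with pseudoinverse steps reproduces both the joint readings and the stop. It also predicts that the -96° turn reaches the tray floor within limits, so I do that.

```bash
python3 -m pendant '[[[0.2,-0.1,0,0],[0.4,-0.2,0.1,0],[0.6,-0.3,0.2,0],[0.6,-0.3,0.2,0],[0.6,-0.3,0.2,0],[0.6,-0.3,0.2,0],[0.6,-0.3,0.2,0],[0.6,-0.3,0.2,0],[0.6,-0.3,0.2,0],[0.6,-0.3,0.1,0],[0.6,-0.3,0.1,0],[0.4,-0.2,0.05,0],[0.2,-0.1,0,0],[0,0,0,0]]]' | sed -n 2p
python3 -m pendant '[[[0,0,0,-0.4],[0,0,0,-0.8],[0,0,0,-0.9],[0,0,0,-0.9],[0,0,0,-0.9],[0,0,0,-0.9],[0,0,0,-0.9],[0,0,0,-0.9],[0,0,0,-0.9],[0,0,0,-0.9],[0,0,0,-0.9],[0,0,0,-0.9],[0,0,0,-0.9],[0,0,0,-0.9],[0,0,0,-0.9],[0,0,0,-0.9],[0,0,0,-0.9],[0,0,0,-0.9],[0,0,0,-0.4],[0,0,0,0]]]' |sed -n 2,3p
python3 -m pendant '[[[0,0,0,0],[0,0,0,0]]]' | sed -n 2,3p
python3 q.py; python3 go.py 421 37 60 257.6
```

```text
tool_pos: [0.4187, 0.0344, 0.1552]
tool_pos: [0.4229, 0.0354, 0.1548]
eef_rot: [179.2, -0.2, -102.5]
tool_pos: [0.4219, 0.0354, 0.1547]
eef_rot: [179.1, -0.2, -102.6]
[ -0.9  35.2 -15.6 127.   24.5  21.5 130.5] [ 179.1   -0.2 -102.6] [0.422 0.035 0.155]
shift units [-0.06 -0.01  3.16] turn units -0.035
```

```bash
python3 -m pendant '[[[-0.05,0,0.2,0],[0,0,0.4,0],[0,0,0.5,0],[0,0,0.5,0],[0,0,0.4,0],[0,0,0.3,0],[0,0,0.15,0],[0,0,0.1,0],[0,0,0.1,0],[0,0,0.1,0],[0,0,0.08,0],[0,0,0.08,0],[0,0,0.08,0],[0,0,0.08,0],[0,0,0.08,0],[0,0,0,0]]]' |sed -n 2,4p
python3 q.py
python3 -m pendant '[[[0,0,0.08,0],[0,0,0.08,0],[0,0,0.08,0],[0,0,0.08,0],[0,0,0.08,0],[0,0,0.08,0],[0,0,0.08,0],[0,0,0.08,0],[0,0,0.08,0],[0,0,0.08,0],[0,0,0,0],[0,0,0,0]]]' |sed -n 2,4p
python3 q.py
```

```text
tool_pos: [0.4197, 0.0369, 0.0598]
eef_rot: [179.0, -0.3, -102.5]
ft_force: [0.0, -0.1, -3.1]
[ -9.4  47.   -2.9 130.8  31.3   3.7 124.8] [ 179.    -0.3 -102.5] [0.42  0.037 0.06 ]
tool_pos: [0.4193, 0.0369, 0.036]
eef_rot: [179.0, -0.2, -102.6]
ft_force: [-0.2, -0.5, -2.8]
[ -6.9  50.2  -6.8 131.1  90.    5.   66. ] [ 179.    -0.2 -102.6] [0.419 0.037 0.036]
```

```bash
python3 go.py 421 36.8 9 257.5; python3 -m pendant '[[[0,-0.05,0.1,0],[0,0,0.1,0],[0,0,0.1,0],[0,0,0.1,0],[0,0,0.1,0],[0,0,0.1,0],[0,0,0.1,0],[0,0,0.1,0],[0,0,0,0],[0,0,0,0]]]' |sed -n 2,4p
```

```text
shift units [-0.01 -0.07  0.9 ] turn units -0.012
tool_pos: [0.4203, 0.0365, 0.012]
eef_rot: [179.0, -0.2, -102.6]
ft_force: [0.4, -0.3, -2.8]
```

```bash
python3 -m pendant '[[[0,0,0.05,0],[0,0,0.04,0],[0,0,0,0],[0,0,0,0]]]' |sed -n 2,4p
python3 -m pendant '[[[0,0,0,0],[0,0,0,0],[0,0,0,0],[0,0,0,0],[0,0,0,0],[0,0,0,0]]]' 0.95 | sed -n 2,6p
python3 -m pendant '[[[0,0,-0.1,0],[0,0,-0.1,0],[0,0,-0.1,0],[0,0,-0.1,0],[0,0,-0.1,0],[0,0,-0.1,0],[0,0,-0.1,0],[0,0,-0.1,0],[0,0,-0.1,0],[0,0,-0.1,0],[0,0,-0.1,0],[0,0,-0.1,0],[0,0,-0.1,0],[0,0,-0.15,0],[0,0,-0.3,0],[0,0,-0.5,0],[0,0,-0.5,0],[0,0,-0.5,0],[0,0,-0.5,0],[0,0,-0.4,0]]]' |sed -n 1,4p
python3 -m pendant '[[[0,0,-0.4,0],[0,0,-0.2,0],[0,0,0,0]]]' |sed -n 2p
python3 - <<'E'
from h import *; from meas import *
s=snap('wrist','w6.png'); X=cloud(s); P=X.reshape(-1,3); P=P[np.isfinite(P).all(1)]
q=P[(P[:,2]>.022)&(P[:,2]<.031)&(np.hypot(P[:,0]-.421,P[:,1]-.037)<.07)]; print('appl',rect(q),len(q))
E
python3 q.py
```

```text
tool_pos: [0.4204, 0.0365, 0.0095]
eef_rot: [179.0, -0.2, -102.5]
ft_force: [-0.5, -0.7, -3.2]
tool_pos: [0.4204, 0.0365, 0.0095]
eef_rot: [179.0, -0.2, -102.5]
ft_force: [0.3, -0.1, -0.4]
gripper_width: 0.0839
grip_force: 0.0
clock: 45.17
tool_pos: [0.4225, 0.0366, 0.1351]
eef_rot: [179.1, -0.2, -102.6]
ft_force: [0.6, 0.3, -0.0]
tool_pos: [0.4235, 0.0366, 0.1529]
appl (array([419.8,  35.9]), 50.1, 84.0, 'longaxis deg from x', np.float32(77.5)) 2683
[ 11.5  38.4 -35.7 126.3  45.9  29.9 107.4] [ 179.1   -0.2 -102.6] [0.423 0.036 0.152]
```

View pics/w6.png

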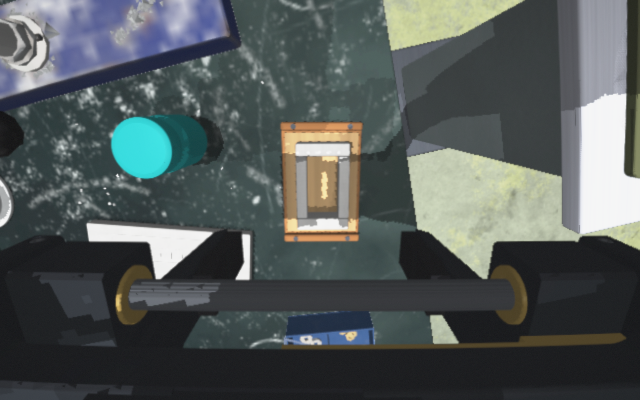

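The applicator lies flat and centred in the wooden tray at (321,185), within about 1 mm and 0.1°. Next is the gauge block, checking joint room first.

```bash
python3 - <<'E'
from plan2 import *
q0=np.array([11.5,38.4,-35.7,126.3,45.9,29.9,107.4])
for ws in([(597,84,160,257.4),(597,84,160,210),(597,84,160,163),(597,84,4,163),(597,84,200,163),(439,-410,200,163),(439,-410,200,102.3),(439,-410,8,102.3)],
          [(597,84,160,257.4),(597,84,160,300),(597,84,160,343),(597,84,4,343),(597,84,200,343),(439,-410,200,343),(439,-410,200,282.3),(439,-410,8,282.3)]):
    q=q0
    for w in ws:
        q=move(q,w[:3],w[3],step=15); X,R=fk(q,p,sg); print(w,q.round(0),'err',(X-w[:3]).round(0), R.as_euler('xyz',degrees=True).round(0))
E
python3 go.py 597 84 160 163
```

```text
(597, 84, 160, 257.4) [  9.  49. -39.  98.  40.  48. 118.] err [-0. -0.  0.] [-180.    0. -103.]
(597, 84, 160, 210) [  2.  46. -26.  98.  28.  42.  81.] err [ 0. -0.  0.] [-180.    0. -150.]
(597, 84, 160, 163) [ -5.  44. -13.  98.  15.  39.  47.] err [-0. -0.  0.] [180.   0. 163.]
(597, 84, 4, 163) [ -8.  58.  -8. 101.  18.  22.  44.] err [-0.  0. -0.] [-180.   -0.  163.]
(597, 84, 200, 163) [ -4.  41. -15.  97.  14.  44.  48.] err [-0.  0. -0.] [-180.   -0.  163.]
(439, -410, 200, 163) [ 50.  42. -20.  97.  19.  45.  94.] err [ 0.  0. -0.] [180.  -0. 163.]
(439, -410, 200, 102.3) [40. 40. -2. 97.  2. 43. 49.] err [-0.  0.  0.] [180.   0. 102.]
(439, -410, 8, 102.3) [ 39.  57.  -1. 102.   3.  21.  48.] err [ 0. -0. -0.] [-180.   -0.  102.]
(597, 84, 160, 257.4) [  9.  49. -39.  98.  40.  48. 118.] err [-0. -0.  0.] [-180.    0. -103.]
(597, 84, 160, 300) [ 16.  55. -55.  98.  53.  57. 150.] err [-0. -0.  0.] [-180.   -0.  -60.]
(597, 84, 160, 343) [ 17.  68. -77. 121.  81.  69. 151.] err [-111.   45.  -55.] [-180.   -3.  -19.]
(597, 84, 4, 343) [ 27.  71. -70. 116.  88.  62. 151.] err [-32. -40.  61.] [-175.   -6.  -32.]
(597, 84, 200, 343) [ 17.  68. -83. 120.  77.  74. 151.] err [-115.   51.  -63.] [-180.   -3.  -19.]
(439, -410, 200, 343) [ 40.  46.  -3. 131. 140.   4. 151.] err [ -96.   95. -128.] [177.  -5. -17.]
(439, -410, 200, 282.3) [ 70.  67. -82. 114.  74.  75. 151.] err [-18.  87. -47.] [-180.   -2.  -79.]
(439, -410, 8, 282.3) [ 75.  77. -72. 110.  87.  68. 151.] err [-31.   6.  22.] [-178.   -3.  -86.]
shift units [-2.81 -5.31 -0.35] turn units 15.738
```

```bash
python3 -m pendant '[[[-0.2,-0.4,-0.1,0],[-0.4,-0.7,-0.2,0],[-0.4,-0.8,-0.2,0],[-0.4,-0.8,-0.2,0],[-0.4,-0.8,-0.2,0],[-0.4,-0.8,-0.2,0],[-0.4,-0.6,-0.2,0],[-0.2,-0.4,-0.1,0],[0,0,0,0],[0,0,0,0]]]' 1|sed -n 2p
python3 -m pendant '[[[0,0,0,0.4],[0,0,0,0.8],[0,0,0,0.9],[0,0,0,0.9],[0,0,0,0.9],[0,0,0,0.9],[0,0,0,0.9],[0,0,0,0.9],[0,0,0,0.9],[0,0,0,0.9],[0,0,0,0.9],[0,0,0,0.9],[0,0,0,0.9],[0,0,0,0.9],[0,0,0,0.9],[0,0,0,0.9],[0,0,0,0.9],[0,0,0,0.7],[0,0,0,0.3],[0,0,0,0]]]' |sed -n 2,3p
python3 -m pendant '[[[0,0,0,0],[0,0,0,0]]]' |sed -n 2,3p
python3 - <<'E'
from h import *; from meas import *
s=snap('wrist'); X=cloud(s); P=X.reshape(-1,3); P=P[np.isfinite(P).all(1)]
s=snap('top'); Y=cloud(s).reshape(-1,3); Y=Y[np.isfinite(Y).all(1)]
a=np.radians(163)
for n,A in(('wrist',P),('top',Y)):
    d=(A[:,:2]-[.5945,.075]); l=d@[np.cos(a),np.sin(a)]; w=d@[-np.sin(a),np.cos(a)]
    q=A[(np.abs(l)<.11)&(np.abs(w)<.055)&(A[:,2]>.008)&(A[:,2]<.0165)]; print(n,rect(q),len(q))
E
python3 go.py 597 84 80 163
```

```text
tool_pos: [0.5963, 0.084, 0.1895]
tool_pos: [0.5956, 0.0835, 0.1903]
eef_rot: [-179.6, -1.0, 163.2]
tool_pos: [0.5965, 0.0838, 0.1906]
eef_rot: [-179.6, -1.0, 163.3]
wrist (array([594.4,  74.7]), 60.3, 170.3, 'longaxis deg from x', np.float32(163.0)) 8086
top (array([593.4,  73.1]), 60.4, 170.6, 'longaxis deg from x', np.float32(162.9)) 760
shift units [-0.07  0.03  3.69] turn units 0.048
```

```bash
python3 -m pendant '[[[0,-0.03,0.2,0.05],[0,0,0.5,0],[0,0,0.6,0],[0,0,0.6,0],[0,0,0.6,0],[0,0,0.6,0],[0,0,0.6,0],[0,0,0.5,0],[0,0,0.4,0],[0,0,0.3,0],[0,0,0.2,0],[0,0,0.1,0],[0,0,0.1,0],[0,0,0,0],[0,0,0,0],[0,0,0,0]]]'|sed -n 2,4p; python3 go.py 596.8 82.8 4 163
```

```text
tool_pos: [0.5945, 0.0831, 0.0325]
eef_rot: [-179.7, -0.9, 162.9]
ft_force: [0.7, 0.3, 0.3]
shift units [-0.09  0.02  0.95] turn units -0.009
```

```bash
python3 -m pendant '[[[-0.07,0,0.2,0],[0,0,0.2,0],[0,0,0.2,0],[0,0,0.15,0],[0,0,0.1,0],[0,0,0.05,0],[0,0,0.03,0],[0,0,0,0],[0,0,0,0]]]'|sed -n 2,4p
python3 -m pendant '[[[0,0,0,0],[0,0,0,0],[0,0,0,0],[0,0,0,0],[0,0,0,0],[0,0,0,0],[0,0,0,0],[0,0,0,0],[0,0,0,0],[0,0,0,0]]]' 0.4 60
```

```text
tool_pos: [0.5956, 0.0825, 0.0041]
eef_rot: [-179.7, -0.9, 162.9]
ft_force: [0.1, -0.1, -0.4]
clock: 51.15
tool_pos: [0.5947, 0.0797, 0.0041]
eef_rot: [-179.4, -1.0, 162.9]
ft_force: [-2.4, -5.4, 2.9]
gripper_width: 0.059
grip_force: 60.0
```

```bash
python3 -m pendant '[[[0,0,-0.1,0],[0,0,-0.2,0],[0,0,-0.3,0],[0,0,-0.5,0],[0,0,-0.6,0],[0,0,-0.6,0],[0,0,-0.6,0],[0,0,-0.6,0],[0,0,-0.6,0],[0,0,-0.6,0],[0,0,-0.6,0],[0,0,-0.5,0],[0,0,-0.4,0],[0,0,-0.2,0],[0,0,0,0],[0,0,0,0],[0,0,0,0]]]'
python3 - <<'E'
from h import *; from meas import *
s=snap('wrist','w7.png'); X=cloud(s); P=X.reshape(-1,3); P=P[np.isfinite(P).all(1)]
t=arm.sense()['tool_pos']; q=P[(np.hypot(*(P[:,:2]-t[:2]).T)<.13)&(np.abs(P[:,2]-t[2]-.0085)<.012)]
print(t,rect(q),len(q))
c=np.polyfit(q[:,0],q[:,2],1); A=np.c_[q,np.ones(len(q))]; k=np.linalg.lstsq(A[:,[0,1,3]],q[:,2],rcond=None)[0]; print('slope deg',np.degrees(k[:2]),np.median(q[:,2]))
E
python3 go.py 438.6 -409.7 200 102.3
```

```text
clock: 52.57
tool_pos: [0.598, 0.0825, 0.195]
eef_rot: [-179.6, -1.1, 163.0]
ft_force: [0.2, -0.2, -7.0]
gripper_width: 0.0592
grip_force: 60.0
[0.59798957 0.0824218  0.19484039] (array([584.2,  86.6]), 88.7, 139.6, 'longaxis deg from x', np.float32(163.7)) 30023
slope deg [0.09201543 0.22923767] 0.20378119350046284
shift units [  0.28 -17.24  -0.05] turn units 10.11
```

View pics/w7.png

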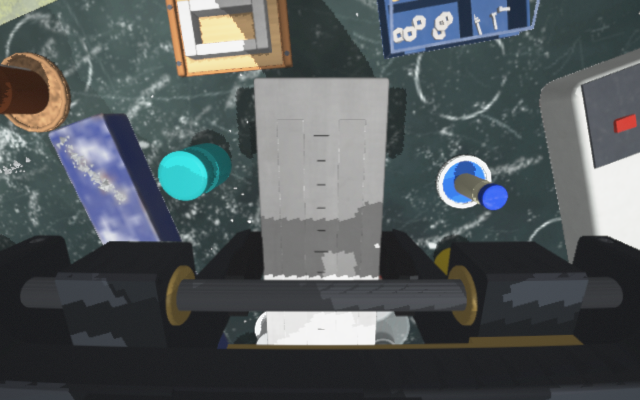

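The block is held level, with its far edge at row 80. Before moving I check how far the motor head and beaker reach near the long tray.

```bash
python3 - <<'E'
import numpy as np
for n in('top0','scene0'):
    P=np.load(n+'.npz')['X'].reshape(-1,3); P=P[np.isfinite(P).all(1)]
    P=P[(P[:,1]>-.62)&(P[:,1]<-.16)&(P[:,0]>.36)&(P[:,0]<.8)]
    for z0,z1 in((.06,.11),(.11,.2),(.2,.3),(.3,.4),(.4,.5),(.5,.6)):
        q=P[(P[:,2]>z0)&(P[:,2]<z1)]
        if len(q): i=q[:,0].argmin(); print(n,z0,len(q),np.percentile(q[:,0],1).round(3),q[i].round(3),'y',np.percentile(q[:,1],[1,99]).round(2))
E
```

```text
top0 0.06 1227 0.565 [ 0.556 -0.362  0.097] y [-0.42 -0.17]
top0 0.11 640 0.561 [ 0.557 -0.363  0.119] y [-0.41 -0.3 ]
top0 0.2 682 0.641 [ 0.639 -0.317  0.242] y [-0.37 -0.31]
top0 0.3 1909 0.555 [ 0.554 -0.378  0.351] y [-0.4  -0.29]
top0 0.4 5496 0.548 [ 0.528 -0.414  0.454] y [-0.4 -0.3]
top0 0.5 10949 0.543 [ 0.527 -0.406  0.505] y [-0.44 -0.31]
scene0 0.06 3510 0.562 [ 0.555 -0.366  0.098] y [-0.62 -0.18]
scene0 0.11 2879 0.561 [ 0.555 -0.363  0.116] y [-0.62 -0.31]
scene0 0.2 653 0.603 [ 0.601 -0.381  0.278] y [-0.4  -0.32]
scene0 0.3 4425 0.553 [ 0.551 -0.386  0.389] y [-0.44 -0.33]
scene0 0.4 6788 0.532 [ 0.526 -0.419  0.453] y [-0.44 -0.34]
scene0 0.5 4273 0.534 [ 0.526 -0.409  0.505] y [-0.45 -0.33]
```

```bash
python3 -m pendant '[[[0.05,-0.2,0,0],[0.1,-0.4,0,0],[0.13,-0.6,0,0],[0.13,-0.6,0,0],[0.13,-0.6,0,0],[0.13,-0.6,0,0],[0.13,-0.6,0,0],[0.13,-0.6,0,0],[0.13,-0.6,0,0],[0.13,-0.6,0,0],[0.13,-0.6,0,0],[0.13,-0.6,0,0],[0.13,-0.6,0,0],[0.13,-0.6,0,0],[0.13,-0.6,0,0],[0.13,-0.6,0,0],[0.13,-0.6,0,0],[0.13,-0.6,0,0],[0.05,-0.3,0,0],[0,-0.1,0,0]]]'|sed -n 2p
python3 -m pendant '[[[0,0,0,0.2],[0,0,0,0.4],[0,0,0,0.6],[0,0,0,0.7],[0,0,0,0.7],[0,0,0,0.7],[0,0,0,0.7],[0,0,0,0.7],[0,0,0,0.7],[0,0,0,0.7],[0,0,0,0.7],[0,0,0,0.7],[0,0,0,0.7],[0,0,0,0.7],[0,0,0,0.6],[0,0,0,0.4],[0,0,0,0.2],[0,0,0,0],[0,0,0,0]]]'|sed -n 2,5p
python3 q.py; python3 go.py 438.6 -409.7 130 102.3
```

```text
tool_pos: [0.4381, -0.204, 0.1988]
tool_pos: [0.4408, -0.2005, 0.1989]
eef_rot: [-179.0, -0.2, 102.5]
ft_force: [0.1, -0.7, -7.2]
gripper_width: 0.059
[1.870e+01 3.310e+01 1.000e-01 1.155e+02 5.000e-01 3.240e+01 3.090e+01] [-179.    -0.2  102.5] [ 0.441 -0.201  0.199]
shift units [-6.8  -1.54  2.3 ] turn units 0.03
```

```bash
python3 -m pendant '[[[-0.2,-0.05,0.1,0],[-0.4,-0.09,0.2,0],[-0.5,-0.12,0.2,0],[-0.5,-0.12,0.2,0],[-0.5,-0.12,0.2,0],[-0.5,-0.12,0.2,0],[-0.5,-0.12,0.2,0],[-0.5,-0.12,0.2,0],[-0.5,-0.12,0.2,0],[-0.5,-0.12,0.2,0],[-0.5,-0.12,0.2,0],[-0.5,-0.12,0.2,0],[-0.5,-0.12,0,0],[-0.5,-0.1,0,0],[-0.5,-0.05,0,0],[-0.2,0,0,0],[0,0,0,0],[0,0,0,0],[0,0,0,0]]]'|sed -n 2,4p
python3 - <<'E'
from h import *; from meas import *
for n in('wrist','top'):
    s=snap(n,'w8.png' if n=='wrist' else 't8.png'); X=cloud(s); F=s['frame']
    h,sa,v=cv2.split(cv2.cvtColor(F,cv2.COLOR_RGB2HSV))
    a=np.radians(102.3); d=X[...,:2]-[.4386,-.4097]; l=d@[np.cos(a),np.sin(a)]; w=d@[-np.sin(a),np.cos(a)]
    k=(np.abs(l)<.12)&(np.abs(w)<.055)&(X[...,2]<.016)
    st=k&(X[...,2]>.0065)
    for sgn in(1,-1):
        m=st&(sgn*l>.085); print(n,'strip',m.sum(),rect(X[m]) if m.sum()>20 else '')
E
python3 go.py 438.6 -409.7 60 102.3
```

```text
tool_pos: [0.4388, -0.424, 0.1297]
eef_rot: [-179.0, -0.3, 102.4]
ft_force: [0.7, -0.7, -7.5]
wrist strip 1070 (array([ 418.6, -316.7]), 17.7, 81.7, 'longaxis deg from x', np.float32(12.1))
wrist strip 0 
top strip 94 (array([ 419.4, -316.1]), 17.7, 79.7, 'longaxis deg from x', np.float32(11.3))
top strip 0 
shift units [0.46 0.13 2.33] turn units 0.024
```

View pics/w8.png

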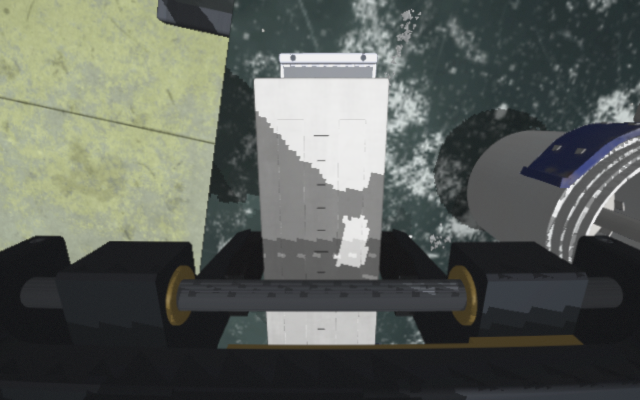

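The tray's far strip at (328,58) lines up with the block, and its outer edge puts the tray centre at (439,-410), agreeing with the top view. The beaker at (590,190) is clear. Lowering.

```bash
python3 -m pendant '[[[0.25,0.07,0,0],[0.25,0.06,0,0],[0,0,0.2,0],[0,0,0.4,0],[0,0,0.4,0],[0,0,0.4,0],[0,0,0.4,0],[0,0,0.4,0],[0,0,0.4,0],[0,0,0.3,0],[0,0,0.2,0],[0,0,0.15,0],[0,0,0.1,0],[0,0,0.1,0],[0,0,0,0],[0,0,0,0],[0,0,0,0]]]'|sed -n 2,4p;  python3 go.py 438.6 -408.6 9 102.3
```

```text
tool_pos: [0.4378, -0.4105, 0.027]
eef_rot: [-179.0, -0.1, 102.3]
ft_force: [0.4, -0.6, -8.1]
shift units [0.06 0.05 0.6 ] turn units 0.008
```

```bash
python3 -m pendant '[[[0.06,0.04,0.1,0],[0,0,0.1,0],[0,0,0.1,0],[0,0,0.1,0],[0,0,0.07,0],[0,0,0.05,0],[0,0,0.05,0],[0,0,0,0],[0,0,0,0]]]'|sed -n 2,4p
```

```text
tool_pos: [0.438, -0.4083, 0.0094]
eef_rot: [-179.0, -0.2, 102.3]
ft_force: [0.5, -0.1, -7.6]
```

```bash
python3 -m pendant '[[[0,0,0.03,0],[0,0,0,0],[0,0,0,0]]]'|sed -n 2,4p
python3 -m pendant '[[[0,0,0,0],[0,0,0,0],[0,0,0,0],[0,0,0,0],[0,0,0,0],[0,0,0,0]]]' 0.85|sed -n 2,6p
python3 -m pendant '[[[0,0,-0.1,0],[0,0,-0.3,0],[0,0,-0.5,0],[0,0,-0.6,0],[0,0,-0.6,0],[0,0,-0.6,0],[0,0,-0.4,0],[0,0,-0.1,0],[0.2,-0.2,0,0],[0.4,-0.3,0,0],[0.8,-0.3,0,0],[0.8,-0.3,0,0],[0.8,0,0,0],[0.8,0,0,0],[0.8,0,0,0],[0.8,0,0,0],[0.8,0,0,0],[0.8,0,0,0],[0.4,0,0,0],[0,0,0,0]]]'|sed -n 2,4p
python3 - <<'E'
from h import *; from meas import *
s=snap('top','t9.png'); X=cloud(s); P=X.reshape(-1,3); P=P[np.isfinite(P).all(1)]
a=np.radians(102.3); d=P[:,:2]-[.4386,-.4097]; l=d@[np.cos(a),np.sin(a)]; w=d@[-np.sin(a),np.cos(a)]
q=P[(np.abs(l)<.12)&(np.abs(w)<.055)&(P[:,2]>.0125)&(P[:,2]<.024)]; print('gauge',rect(q),len(q),np.median(q[:,2]))
for n,c,z,r in(('jar',(408,-201),.080,45),('vial',(649,238),.071,25),('flask',(763.6,92.6),.113,30),('cup',(777,-32),.064,30),('turq',(544,-35),.077,35),('yel',(751,206),.077,35)):
    q=P[(np.abs(P[:,2]-z)<.006)&(np.hypot(P[:,0]*1000-c[0],P[:,1]*1000-c[1])<r)]; print(n,len(q),circ(q) if len(q) else '')
q=P[(P[:,2]>.022)&(P[:,2]<.031)&(np.hypot(P[:,0]-.421,P[:,1]-.037)<.07)]; print('appl',rect(q),len(q))
E
```

```text
tool_pos: [0.4381, -0.4084, 0.0087]
eef_rot: [-179.0, -0.2, 102.3]
ft_force: [1.0, -0.6, -5.8]
tool_pos: [0.4382, -0.4085, 0.0088]
eef_rot: [-179.0, -0.2, 102.3]
ft_force: [-0.4, -0.3, -0.6]
gripper_width: 0.0752
grip_force: 0.0
tool_pos: [0.359, -0.1958, 0.1056]
eef_rot: [-178.9, -0.3, 102.6]
ft_force: [-0.2, -0.2, 1.0]
gauge (array([ 437.3, -408.2]), 61.7, 202.3, 'longaxis deg from x', np.float32(102.2)) 1532 0.015680480470354564
jar 21 (array([ 389.1, -205.3]), 'd', 21.7, 'mean', array([ 388. , -206.6]))
vial 76 (array([650.1, 236.4]), 'd', 24.0, 'mean', array([650.1, 236.2]))
flask 66 (array([765.3,  93.4]), 'd', 22.7, 'mean', array([763.9,  93. ]))
cup 32 (array([779.3, -31.1]), 'd', 16.4, 'mean', array([778.1, -31.2]))
turq 277 (array([543.9, -34.8]), 'd', 46.2, 'mean', array([544.1, -34.7]))
yel 242 (array([751.1, 205.9]), 'd', 46.2, 'mean', array([750.4, 205.8]))
appl (array([421.1,  35. ]), 50.1, 84.3, 'longaxis deg from x', np.float32(77.3)) 332
```

View pics/t9.png

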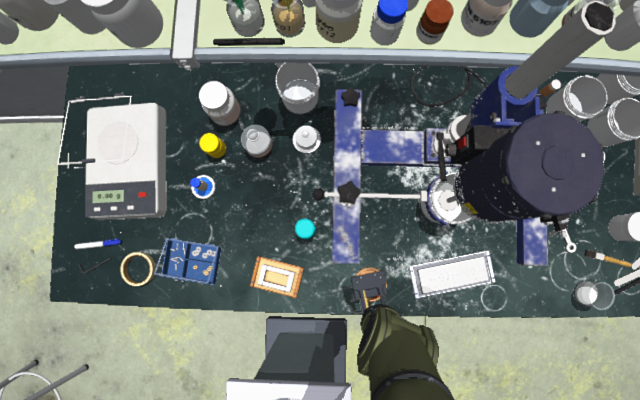

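Everything is in its place. The block is in the long tray at (452,274), the applicator in the wooden tray at (277,277), and the vial in the dish. The hand is above the jar on the coaster at (368,284), so I raise it clear and check the jar.

```bash
python3 -m pendant '[[[0,0,-0.3,0],[0,0,-0.6,0],[0,0,-0.6,0],[0,0,-0.6,0],[0,0,-0.6,0],[0,0,-0.6,0],[0.3,0,-0.3,0],[0.6,0.2,0,0],[0.8,0.4,0,0],[0.8,0.4,0,0],[0.8,0.4,0,0],[0.8,0.4,0,0],[0.8,0.4,0,0],[0.8,0.4,0,0],[0.4,0,0,0],[0,0,0,0],[0,0,0,0]]]'|sed -n 1,3p
python3 - <<'E'
from h import *; from meas import *
s=snap('top'); X=cloud(s); P=X.reshape(-1,3); P=P[np.isfinite(P).all(1)]
q=P[(np.abs(P[:,2]-.08)<.006)&(np.hypot(P[:,0]*1000-408,P[:,1]*1000+201)<45)]; print('jar',len(q),circ(q))
a=np.radians(102.3); d=P[:,:2]-[.4386,-.4097]; l=d@[np.cos(a),np.sin(a)]; w=d@[-np.sin(a),np.cos(a)]
q=P[(np.abs(l)<.090)&(np.abs(w)<.055)&(P[:,2]>.0125)&(P[:,2]<.024)]; print('gauge',rect(q),len(q))
E
```

```text
clock: 63.6
tool_pos: [0.3988, -0.0032, 0.2128]
eef_rot: [-179.0, -0.2, 102.4]
jar 317 (array([ 407.4, -200.8]), 'd', 47.3, 'mean', array([ 407.8, -200.6]))
gauge (array([ 437.5, -408.8]), 61.3, 171.6, 'longaxis deg from x', np.float32(102.0)) 1513
```

All four things are centred within about 2 mm, so I hand in.

```bash
python3 -c "
from workcell import arm; print(arm.hand_in())"
```

```text
the job is handed in; nothing more can be done
None
```

The job is handed in at about 64 s: the jar, vial, applicator and gauge block were moved in that order, each within about 2 mm of the centre of its place in the last camera check, and the flask and flow cup had not moved.

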